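# Lock the tent markers away on the kit store's rail

## Task

Put the exhibit tent markers away in the locked kit store. Work its dial, turning right (clockwise) to mark 4, left to mark 2, then right to mark 3, and pull the drawer fully out; hang every marker standing on the bench astride the drawer's bar, push the drawer fully home, and turn the dial left to the zero mark to lock it. Do not disturb the lamp, the jar or the swab box.

Things in the scene. Friction and masses are not known exactly. Their poses are not given: they have to be found in the camera images.
- store: fixed white steel kit store, 200 deep (own x) x 340 wide (own y) x 195 mm high, origin at the centre of its underside; its front, with the drawer, faces its own -x (roughly world +y). The dial is on top. Where it stands and its yaw vary.
- dial (a joint): dial angle, rad, growing clockwise (right) seen from above; pointer at mark k is k x 0.7854. End stops at -0.12 and 5.62, so it never passes from mark 7 to 0. Starts between marks 0 and 2; friction 0.06 N m, stays where left. The lock frees the drawer only within about 0.15 rad of mark 3; leave it there while the drawer is out.
- dial_zero (a point): the zero mark: the longest and broadest of 8 white marks on the fixed dark plate round the dial, on the store's front side, 54 mm from the dial's axis. The marks are 45 deg apart, counted 0 to 7 clockwise.
- dial_grip (a point): point on the dial's upright axis, 12 mm below the top of its black grip bar (66 long, 14 thick, 36 mm tall, on an 80 mm disc whose face is 24 mm below this point). The bar lies along the pointer: the white line on one half of its top, pointing along the store's own -x at value 0.
- drawer (a joint): how far the drawer is pulled out, m: 0 shut, 0.16 fully out (end stop); slides along the store's own -x, friction 1.5 N, stays where it is left. Blocked by the lock unless the dial is on mark 3.
- drawer_handle (a point): middle of the drawer's bar handle, moving with it: horizontal, parallel to the front, 120 mm long, 12 mm in diameter, its axis 50 mm off the drawer's front, 150 mm above the bench and 45 mm below the store's top.
- bar_mid (a point): middle of the drawer's hanging bar (12 mm diameter, 280 mm long between end plates, 100 mm above the bench), moving with it; point y along the bar, x along the slide (-x outward). Fully out it is 95 mm before the case and 50 mm behind the drawer's front panel, whose top is 161 mm up. A thin bolt post, 186 mm high, stands 65 mm behind the bar's middle.
- marker1: loose white tent marker, 90 g: two 4 mm panels 64 mm wide, 20 deg off vertical, on black feet (footprint 78 x 64, inner gap 56 mm). On its ridge a grip fin 10 mm thick, 46 long, from 84 to 112 mm above the feet. Origin: centre of underside; own y along the ridge, z up; same either way round. Hung on the bar its origin is 67 mm below the bar's axis.
- marker2: loose white tent marker, 90 g: two 4 mm panels 64 mm wide, 20 deg off vertical, on black feet (footprint 78 x 64, inner gap 56 mm). On its ridge a grip fin 10 mm thick, 46 long, from 84 to 112 mm above the feet. Origin: centre of underside; own y along the ridge, z up; same either way round. Hung on the bar its origin is 67 mm below the bar's axis.
- marker3: loose white tent marker, 90 g: two 4 mm panels 64 mm wide, 20 deg off vertical, on black feet (footprint 78 x 64, inner gap 56 mm). On its ridge a grip fin 10 mm thick, 46 long, from 84 to 112 mm above the feet. Origin: centre of underside; own y along the ridge, z up; same either way round. Hung on the bar its origin is 67 mm below the bar's axis.
- marker4: loose white tent marker, 90 g: two 4 mm panels 64 mm wide, 20 deg off vertical, on black feet (footprint 78 x 64, inner gap 56 mm). On its ridge a grip fin 10 mm thick, 46 long, from 84 to 112 mm above the feet. Origin: centre of underside; own y along the ridge, z up; same either way round. Hung on the bar its origin is 67 mm below the bar's axis.
- lamp: bystander: handheld examination lamp lying on the bench, 210 mm long, grey with a black battery; origin under its middle. Leave alone.
- jar: bystander: sample jar, 60 mm diameter, 80 mm high; origin at the centre of its underside. Leave alone.
- swabs: bystander: cardboard swab box 100 x 90 x 70 mm; origin at the centre of its underside. Leave alone.
Not all that is in view belongs to the job. What is shaped like the marker4 but green is not meant. Leave any green look-alike of the marker3 alone.

How it is judged:
By the outcome, as a careful person would: the job done as asked, in the order asked, and still so for the second after the job is handed in, with the robot touching nothing.
Of marker1, marker2, marker3, marker4 only 2 to 3 are there at a start; the rules pass over those that are not, and their reading is None.
At some moment in a run one of marker1, marker2, marker3, marker4 may be knocked a few centimetres aside while the robot is not near it.
It also fails if it takes over 210 s, if anything falls off the work surface, if the arm or the gripper's body presses on something with over 40 N, if the wrist force passes 120 N, or if a joint passes its speed limit or range.

## Robot

A 6-joint arm with a two-finger parallel gripper is mounted at the origin on the work surface. World frame = base frame: x ahead of the robot, y to its left, z up, the work surface at z = 0. Lengths are in m, angles in rad, forces in N, time in s.
With the tool pointing down it reaches from about 0.35 to 0.975 m from the base axis. Payload 4.9 kg.
Tool frame: the origin (TCP) lies midway between the tips of the shut fingers; the grasp point (between the pads) lies manip.grip_depth behind it (manip.grip_depth is the distance from the TCP to the grasp point, in m); z points along the fingers, x is the direction in which the jaws open and shut, and the axes are right-handed (so a half turn about z gives the same grasp; the last joint's range is limited). The gripper opens to 85 mm and grips with 20 to 120 N. Pads are 22 mm wide; open, the fingers measure 114 mm over their backs; the gripper's body (76 mm by 85 mm) begins 54 mm behind the grasp point. The pads swing forward as they close: fully open they stand 13 mm farther back than shut.
Start: joints at [-1.357, 0.053, 1.613, -0, 1.476, -0.119], TCP at [0.204, -0.591, 0.231] pointing down, gripper open.
Joint ranges: [-3.01, 3.01], [-1.01, 2.22], [0.06, 2.58], [-1.02, 4.17], [0.09, 2.62], [-3.14, 3.14]. Speed limits (rad/s): [2.57, 2.57, 3.14, 3.14, 3.14, 3.14].

## Interface

Orientations are given as a unit quaternion [w, x, y, z].
In Python, from plant import state, grab_frame, ticket, manip gives the robot as it stands.
- The arm moves only by the tool carry_out, never from a script. Its argument "moves" is a list that holds one entry, the list of rows, each a list of 7 numbers: the turn, a rotation vector about the tool's x, y, z each as a share of 5 degrees, from -1 to 1, then the shift along the tool's x, y, z each as a share of 0.04 m, from -1 to 1, then the gripper command: -1 is shut, 1 is fully open, values between are in proportion. A call has 1 to 8 rows; each row shifts and turns the commanded pose from where the row before left it, along the tool's axes as they then stand; what a row does not reach is not made up. A row lasts 1/12 s, in which the tool goes at most 41.7 mm and 7.16 degrees, less where a joint would pass 70% of its speed; a pose out of reach is approached as far as the arm can. A call with a number of a shift or a turn outside -1 to 1 is refused whole. A call with a gripper value outside its range is refused whole. The fingers move at their own pace and stop on an object; the grip force is fixed at half the most. Time passes only in rows, so rows that do not move let the fingers close. It gives the time, the measured TCP pose, the force and the opening at its end, in the units of the state.
- state(): the state, without advancing time (a new reading comes with each control period).
- grab_frame(name): name is "scene" or "top" or "wrist"; returns a dict with "frame" (480x640x3 uint8, red, green, blue), "z_map" (480x640 float32, m along the optical axis (not along the pixel's ray), 0 where there is no reading), "K" (3x3 intrinsics, pixels), "world_from_camera" (4x4, takes a point from camera to world coordinates); the wrist camera has in their place "hand_eye" (4x4, takes a point from camera to tool coordinates, whose origin is the TCP and whose axes are the tool frame's). Camera axes: x right, y down, z forward; pixel columns grow to the right and rows downward; lengths in m; the calibration is good to about 2 mm. A picture is of the moment at which its call begins: read the wrist's pose just before it.
- ticket.job_done(): hands the job in, once; it reports no verdict.
The state is a dict: "time": time; "joint_pos": joint angles; "joint_vel": joint speeds; "joint_efforts": joint torques, N m; "tool_pos": TCP position; "tool_rot": TCP orientation; "contact_force": force on the tool from outside, world axes, zero at the start; "ft_torque": the same for the moment, N m; "gripper_width": opening from 0.0 (shut) to 1.0 (fully open).
Only numpy, scipy, OpenCV 4.12 (cv2) and the standard library are available. Lean on these libraries where they do the work, as an engineer would, in place of code of your own. Each camera call takes 0.05 s, during which the arm holds its last target.

## Working session

There is one attempt and no reset: what is moved stays moved. The work goes in short steps, Python scripts to look and compute and a tool call to move; the robot and the scene stay as the last step left them, time stands still between calls to the robot, and variables do not carry over. Pictures are saved under pics/ and viewed, and the job is handed in when it is done.

Besides the shell and the picture viewer there is one more tool, called after "Request:" in YAML: its name, and indented under it one key for each argument. carry_out: Moves the arm, as the interface text tells. Shift numbers are shares of 0.04 m and turn numbers shares of 5 degrees, none past 1 either way. Its arguments: {"type":"object","properties":{"moves":{"type":"array"}},"required":["moves"]}

```bash
ls; mkdir -p pics; cat > h.py <<'E'
import numpy as np, cv2
from plant import state, grab_frame, ticket, manip
from scipy.spatial.transform import Rotation as R
def snap(name,fn):
    s=state(); f=grab_frame(name)
    cv2.imwrite('pics/'+fn+'.png',f['frame'][:,:,::-1])
    np.savez('/tmp/'+fn+'.npz',frame=f['frame'],z=f['z_map'],K=f['K'],T=T(f,s))
    return f
def T(f,s):
    if 'world_from_camera' in f: return np.array(f['world_from_camera'])
    q=s['tool_rot']; W=np.eye(4); W[:3,:3]=R.from_quat([q[1],q[2],q[3],q[0]]).as_matrix(); W[:3,3]=s['tool_pos']
    return W@np.array(f['hand_eye'])
def plane(K,T,u,v,z):
    d=T[:3,:3]@np.array([(u-K[0,2])/K[0,0],(v-K[1,2])/K[1,1],1.]); o=T[:3,3]
    return o+d*(z-o[2])/d[2]
def cloud(d):
    K=d['K'];z=d['z'];v,u=np.mgrid[:z.shape[0],:z.shape[1]]
    P=np.stack([(u-K[0,2])/K[0,0]*z,(v-K[1,2])/K[1,1]*z,z],-1)
    return P@d['T'][:3,:3].T+d['T'][:3,3]
def Rt():
    q=state()['tool_rot'];return R.from_quat([q[1],q[2],q[3],q[0]]).as_matrix()
E
python3 - <<'E'
from h import *
s=state();print(s, manip.__dict__ if hasattr(manip,'__dict__') else manip)
print(manip.grip_depth)
for n in ['scene','top','wrist']: f=snap(n,n+'0'); print(n,f['K'][0],T(f,s))
E
```

```text
pics
{'time': 0.0, 'joint_pos': array([-1.35700709e+00,  5.33382438e-02,  1.61430112e+00,  1.54925335e-05,
        1.47602046e+00, -1.18979123e-01]), 'joint_vel': array([ 0.00039027,  0.00060631, -0.00125868, -0.00052656, -0.00113439,
        0.00198096]), 'joint_efforts': array([ 1.57390873e-04, -3.93684912e+01, -3.70175242e+01, -8.83266648e-05,
        7.11389715e-03,  6.76430176e-06]), 'tool_pos': array([ 0.20404495, -0.59008656,  0.23007032]), 'tool_rot': array([-7.01104043e-04,  8.14450106e-01, -5.80232674e-01, -7.59478034e-04]), 'contact_force': array([-0.53139199,  0.17399125, -0.45718962]), 'ft_torque': array([-0.0175328 ,  0.00752268, -0.00479541]), 'gripper_width': 0.9999981895591333} {}
0.0187
scene [501.67243932   0.         307.14202366] [[ 0.80855506  0.42625333 -0.40564369  1.02539213]
 [ 0.58829874 -0.57157335  0.57202142 -0.52725412]
 [ 0.01197091 -0.70115048 -0.71291283  0.97104636]
 [ 0.          0.          0.          1.        ]]
top [560.43165691   0.         318.59988338] [[ 0.02438911 -0.97988124  0.19808568  0.34123023]
 [-0.99939386 -0.02882181 -0.01952499  0.11521811]
 [ 0.02484136 -0.19748941 -0.97999022  1.3702173 ]
 [ 0.          0.          0.          1.        ]]
wrist [341.2840214   0.        317.1207253] [[ 0.3265584  -0.90146454 -0.28411493  0.27564788]
 [-0.94517373 -0.31224809 -0.09564382 -0.5663092 ]
 [-0.00249483  0.29977126 -0.95400785  0.37289589]
 [ 0.          0.          0.          1.        ]]
```

View pics/scene0.png

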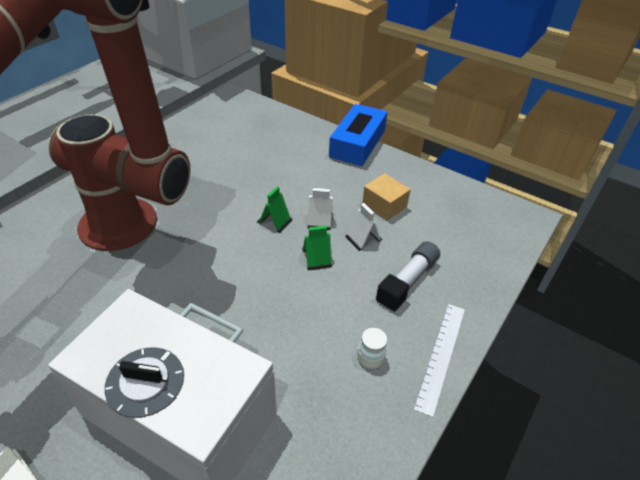

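View pics/top0.png

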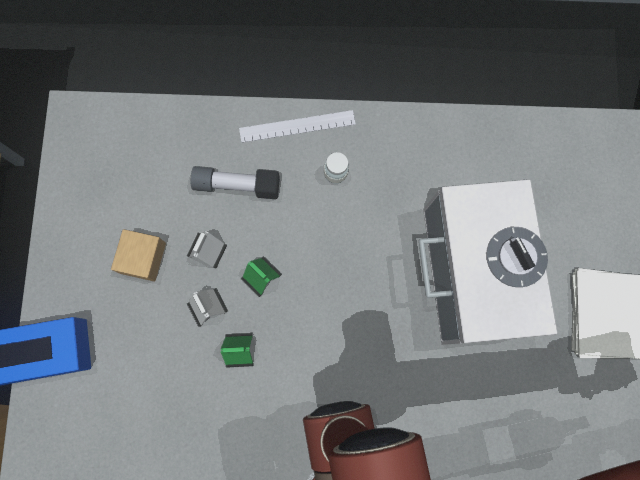

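View pics/wrist0.png

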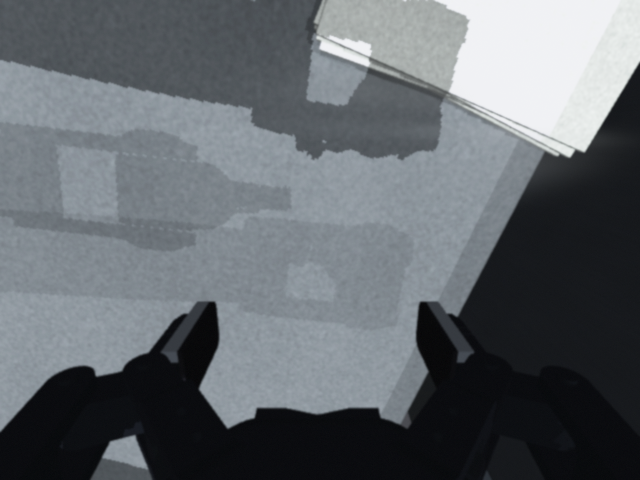

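```bash
python3 - <<'E'
from h import *
a=cv2.imread('pics/top0.png');
c=cv2.resize(a[170:350,400:570],None,fx=4,fy=4,interpolation=cv2.INTER_CUBIC)[:600*1]
c=cv2.resize(a[205:305,450:570],None,fx=6,fy=6,interpolation=cv2.INTER_CUBIC); cv2.imwrite('pics/z1.png',c)
c=cv2.resize(a[215:375,170:300],None,fx=3.7,fy=3.7,interpolation=cv2.INTER_CUBIC); cv2.imwrite('pics/z2.png',c)
d=np.load('/tmp/top0.npz');P=cloud(d)
m=(abs(P[...,2]-.195)<.008).astype(np.uint8)
n,l,st,cen=cv2.connectedComponentsWithStats(m); 
i=1+np.argmax(st[1:,4]);print(st[i]);mm=(l==i)
XY=P[mm][:,:2]
h=cv2.convexHull(XY.astype(np.float32)); r=cv2.minAreaRect(h);print('rect',r)
# handle z~.15
for (u,v) in [(425,267),(520,255),(207,250),(207,300),(261,275),(238,350),(436,266)]: print(u,v,P[v,u])
E
```

```text
[  441   179   116   164 13340]
rect ((0.5524219274520874, -0.2962278127670288), (0.34079474210739136, 0.20920397341251373), 6.900993824005127)
425 267 [ 0.5342625  -0.14445379  0.15634876]
520 255 [ 0.55295897 -0.32693593  0.23266653]
207 250 [0.57589798 0.35280237 0.05855442]
207 300 [0.45778905 0.34528973 0.05854204]
261 275 [0.51284318 0.21838195 0.10994746]
238 350 [0.34531043 0.2613492  0.11062094]
436 266 [ 0.55298105 -0.19172795  0.05843424]
```

View pics/z1.png

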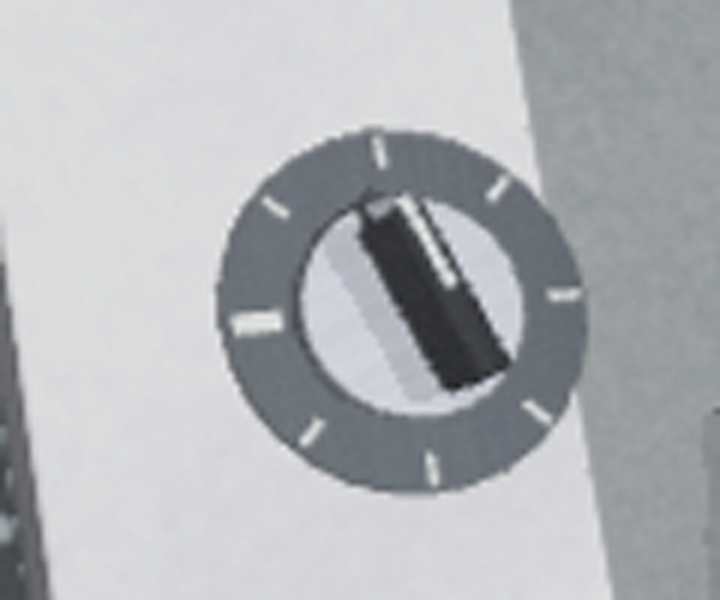

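View pics/z2.png

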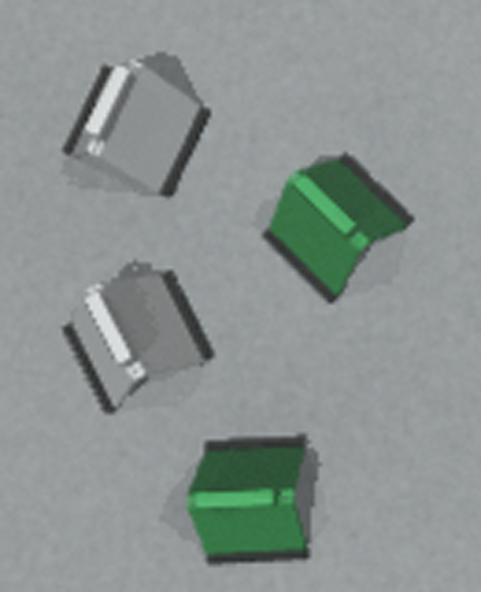

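```bash
python3 - <<'E'
from h import *
d=np.load('/tmp/top0.npz');K,Tm=d['K'],d['T'];P=cloud(d)
px=lambda a,b:(450+a/6-.4,205+b/6-.4)
mk=dict(zip([0,1,2,3,4,5,6,7],[(257,322),(275,207),(380,152),(498,187),(564,294),(537,411),(433,468),(313,432)]))
W={k:plane(K,Tm,*px(*v),.1975)[:2] for k,v in mk.items()}
c=np.mean(list(W.values()),0);print('dial c',c)
yaws=[]
for k,w in W.items():
    e=w-c; a=np.degrees(np.arctan2(e[1],e[0])); # mark0 dir=a0; clockwise => a=a0-45k
    print(k,np.round(np.linalg.norm(e),4),round((a+45*k)%360,1)); yaws.append((a+45*k)%360)
a0=np.mean(yaws);print('outward dir (-x own) deg',a0)
p1=plane(K,Tm,*px(404,197),.2335)[:2];p2=plane(K,Tm,*px(453,287),.2335)[:2]
e=p1-p2;ap=np.degrees(np.arctan2(e[1],e[0]));print('ptr ang',ap,'marks',((a0-ap)%360)/45, p1,p2)
print('plate/disc heights',np.median(P[285:289,505:510,2]),P[250:256,505,2], np.nanmax(P[235:275,500:540,2]))
# handle
q=plane(K,Tm,426,267,.156);print('handle-ish',q)
E
python3 - <<'E'
from h import *
d=np.load('/tmp/top0.npz');K,Tm=d['K'],d['T'];P=cloud(d);F=d['frame'].astype(int)
# markers: high pts z>.09 in region x .25-.75,y .1-.5
m=((P[...,2]>.098)&(P[...,2]<.125)&(P[...,0]>.2)&(P[...,0]<.75)&(P[...,1]>.05)&(P[...,1]<.5)).astype(np.uint8)
n,l,st,cen=cv2.connectedComponentsWithStats(m)
for i in range(1,n):
    if st[i,4]<10: continue
    X=P[l==i][:,:2];c=F[l==i].mean(0)
    r=cv2.minAreaRect(X.astype(np.float32)); b=cv2.boxPoints(r)
    e=(b[1]-b[0]) if np.linalg.norm(b[1]-b[0])>np.linalg.norm(b[2]-b[1]) else b[2]-b[1]
    print(st[i],c.round(),r[0],r[1],'ridge ang',np.degrees(np.arctan2(e[1],e[0]))%180,P[l==i][:,2].max(), X.mean(0))
# handle
m=((P[...,2]>.14)&(P[...,2]<.17)&(P[...,1]>-.22)&(P[...,1]<-.1)&(P[...,0]>.4)&(P[...,0]<.7))
X=P[m];print(len(X));out=X[X[:,1]>-.155];print(out.mean(0),out.min(0),out.max(0)); print(np.polyfit(out[:,0],out[:,1],1))
E
```

```text
dial c [ 0.55717817 -0.33501035]
0 0.0546 96.8
1 0.0583 97.4
2 0.0574 97.2
3 0.0573 97.3
4 0.0573 96.9
5 0.0573 96.5
6 0.0575 96.6
7 0.0578 96.9
outward dir (-x own) deg 96.93016182343595
ptr ang 26.508800232244877 marks 1.5649191464709127 [ 0.58995815 -0.32190282] [ 0.55853989 -0.33757341]
plate/disc heights 0.19650315586754374 [0.20591957 0.20626759 0.20957018 0.20993842 0.2100643  0.20856944] 1.3702172961305716
handle-ish [ 0.53438033 -0.14673937  0.156     ]
[193 232  13  20 115] [178. 181. 182.] (0.5850937366485596, 0.3632676899433136) (0.011607282795011997, 0.045547474175691605) ridge ang 157.00555 0.11827215162783555 [0.58453517 0.36288244]
[249 262  18  17  93] [ 76. 161.  98.] (0.5239811539649963, 0.2271532416343689) (0.04636872559785843, 0.009303474798798561) ridge ang 47.95458 0.11998833061853476 [0.52397678 0.22711044]
[193 294  14  20 109] [187. 190. 191.] (0.4450860321521759, 0.3529919385910034) (0.0454452745616436, 0.010216541588306427) ridge ang 30.376568 0.12114273317833257 [0.44524223 0.35263961]
[223 347  22   6 101] [ 75. 161.  98.] (0.3466343879699707, 0.2715936601161957) (0.009869018569588661, 0.04496204853057861) ridge ang 94.693115 0.11856592142303501 [0.34667311 0.27081649]
1016
[ 0.53885597 -0.14388944  0.1555312 ] [ 0.46801136 -0.15491346  0.14607779] [ 0.60056089 -0.13163122  0.16309207]
[ 0.07328101 -0.18337735]
```

```bash
python3 - <<'E'
from h import *
d=np.load('/tmp/top0.npz');P=cloud(d)
r=np.hypot(P[...,0]-.557,P[...,1]+.335)
z=P[...,2]
for a,b in [(0,.03),(.03,.039),(.045,.052),(.06,.064),(.075,.09)]:
    q=z[(r>a)&(r<b)&(z>.18)&(z<.26)];print(a,np.percentile(q,[5,25,50,75,95]).round(4))
m=(r<.045)&(z>.225)&(z<.26)
X=P[m];print(len(X),X[:,2].mean()); rc=cv2.minAreaRect(X[:,:2].astype(np.float32));print(rc)
c=X[:,:2].mean(0);u,s,v=np.linalg.svd(X[:,:2]-c);print(c,v[0],np.degrees(np.arctan2(v[0][1],v[0][0]))%180)
print('store top',np.median(z[(abs(z-.195)<.01)&(P[...,1]<-.2)&(P[...,1]>-.25)]),'bench',np.median(z[abs(z)<.02]))
print(manip, dir(manip))
s=state();print(Rt(),s['tool_pos'],s['time'])
E
```

```text
0 [0.2053 0.208  0.2186 0.2417 0.2463]
0.03 [0.2046 0.2069 0.2084 0.2104 0.2415]
0.045 [0.1969 0.1986 0.2    0.2015 0.2035]
0.06 [0.1962 0.1982 0.1997 0.2013 0.2036]
0.075 [0.1924 0.1945 0.1961 0.1975 0.1999]
318 0.24016635442324846
((0.556612491607666, -0.3316611349582672), (0.06738688796758652, 0.0169842429459095), 25.781343460083008)
[ 0.55512827 -0.330217  ] [-0.88870913 -0.45847146] 27.288517567220538
store top 0.19583521143682003 bench 0.0009799032606321312
<Robot object at 0x7f9ce2dc8050> ['IKError', '__class__', '__delattr__', '__dict__', '__dir__', '__doc__', '__eq__', '__format__', '__ge__', '__getattribute__', '__getstate__', '__gt__', '__hash__', '__init__', '__init_subclass__', '__le__', '__lt__', '__module__', '__ne__', '__new__', '__reduce__', '__reduce_ex__', '__repr__', '__setattr__', '__sizeof__', '__str__', '__subclasshook__', '__weakref__', 'grip_depth']
[[ 3.26678422e-01 -9.45135497e-01 -3.16679891e-04]
 [-9.45134152e-01 -3.26678497e-01  1.61056818e-03]
 [-1.62565767e-03 -2.26832891e-04 -9.99998653e-01]] [ 0.20409576 -0.59020497  0.23031404] 0.15
```

```bash
cat >> h.py <<'E'
def go(x,y,z,yaw=None,tilt=True):
    s=state();M=Rt();d=M.T@(np.array([x,y,z])-s['tool_pos']);print('t',round(s['time'],2),'tcp',s['tool_pos'].round(4),'F',s['contact_force'].round(1),'w',round(s['gripper_width'],3),'j',s['joint_pos'].round(2))
    cy=np.degrees(np.arctan2(M[1,0],M[0,0]));print('yaw',cy.round(2),'shift units xyz',(d/.04).round(2))
    if yaw is not None:
        a=(cy-yaw+180)%360-180;b=(cy-yaw+90)%180-90; print('turn z units: exact',round(a/5,2),'mod180',round(b/5,2))
    # tilt error: rotvec bringing tool z to down
    t=M.T@np.array([0,0,-1.]); r=np.cross([0,0,1],t);print('tilt units',(np.degrees(r)/5).round(2))
E
python3 -c "
from h import *
go(.557,-.333,.33,-63.3)"
```

```text
t 0.15 tcp [ 0.2041 -0.5902  0.2303] F [-0.7 -0.7  0. ] w 1.002 j [-1.36  0.05  1.61  0.    1.48 -0.12]
yaw -70.93 shift units xyz [ -3.2  -10.44  -2.48]
turn z units: exact -1.53 mod180 -1.53
tilt units [-0.    0.02  0.  ]
```

Request:
carry_out:
  moves:
    - [[0, 0, 0, 0, 0, -1, 1], [0, 0, 0, 0, 0, -1, 1], [0, 0, 0, -0.29, -0.95, -0.1, 1], [0, 0, 0, -0.29, -0.95, -0.1, 1], [0, 0, 0, -0.29, -0.95, -0.1, 1], [0, 0, 0, -0.29, -0.95, -0.1, 1], [0, 0, 0, -0.29, -0.95, -0.1, 1], [0, 0, 0, -0.29, -0.95, 0, 1]]

```text
time: 0.82
tool_pos: [0.3983, -0.4492, 0.3321]
tool_rot: [0.0, 0.814, -0.58, 0.001]
contact_force: [0.5, -1.3, -0.3]
gripper_width: 1.004
```

Request:
carry_out:
  moves:
    - [[0, 0, 0, -0.29, -0.95, 0, 1], [0, 0, 0, -0.29, -0.95, 0, 1], [0, 0, 0, -0.29, -0.95, 0, 1], [0, 0, 0, -0.29, -0.95, 0, 1], [0, 0, 0, -0.29, -0.95, 0, 1], [0, 0, -0.8, 0, 0, 0, 1], [0, 0, -0.7, 0, 0, 0, 1], [0, 0, 0, 0, 0, 0, 1]]

```text
time: 1.48
tool_pos: [0.5581, -0.3326, 0.3305]
tool_rot: [-0.0, 0.851, -0.525, -0.001]
contact_force: [0.1, -0.3, -0.2]
gripper_width: 0.998
```

```bash
python3 -c "
from h import *
go(.557,-.333,.28,-63.3)
snap('wrist','w1');snap('top','t1')"
```

```text
t 1.48 tcp [ 0.5581 -0.3326  0.3305] F [ 0.1 -0.3 -0.2] w 0.998 j [-0.65  0.07  1.43 -0.    1.64  0.45]
yaw -63.28 shift units xyz [-0.    0.03  1.26]
turn z units: exact 0.0 mod180 0.0
tilt units [ 0.01  0.01 -0.  ]
```

View pics/w1.png

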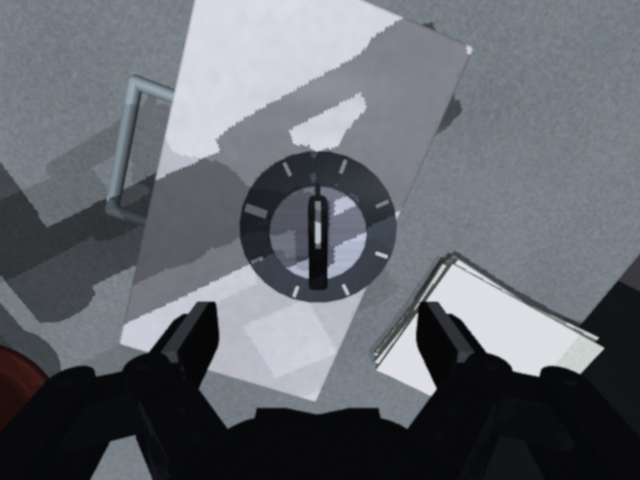

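View pics/t1.png

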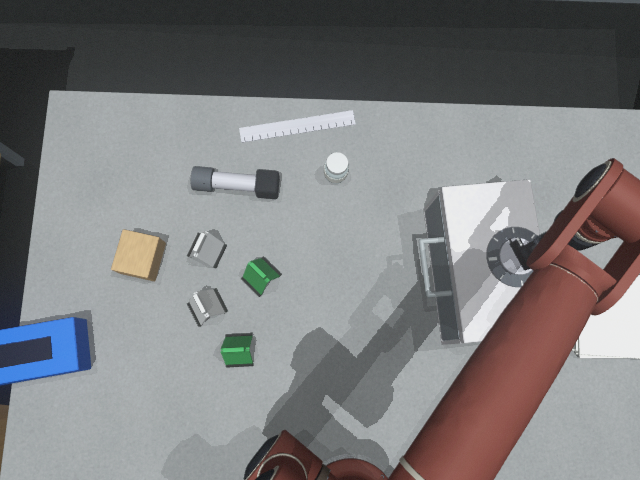

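```bash
python3 - <<'E'
from h import *
d=np.load('/tmp/w1.npz');K,Tm=d['K'],d['T'];F=d['frame'];P=cloud(d)
g=F[170:310,230:410].max(2); m=(g<30).astype(np.uint8)
n,l,st,c=cv2.connectedComponentsWithStats(m);
for i in range(1,n):
  if st[i,4]>100: print(st[i]+[230,170,0,0,0],c[i]+[230,170])
z=P[...,2]
m=(z>.232)&(z<.26)&(np.hypot(P[...,0]-.557,P[...,1]+.333)<.05)
X=P[m];print(len(X),X[:,2].mean(),cv2.minAreaRect(X[:,:2].astype(np.float32)))
print('top ends',plane(K,Tm,317.5,197,.2435),plane(K,Tm,317.5,289,.2435))
print('mark0,4',plane(K,Tm,256,211,.199),plane(K,Tm,381,255,.199), 'marks 2,6',plane(K,Tm,343,167,.199),plane(K,Tm,296,293,.199))
E
```

```text
[ 309  197   18   92 1055] [317.36208531 252.78578199]
1698 0.24273907204792883 ((0.556178629398346, -0.3342733085155487), (0.06677839905023575, 0.013506912626326084), 27.142929077148438)
top ends [ 0.5883418  -0.31794451  0.2435    ] [ 0.52706774 -0.34880673  0.2435    ]
mark0,4 [ 0.54802184 -0.28169742  0.199     ] [ 0.56085269 -0.39249975  0.199     ] marks 2,6 [ 0.61146754 -0.32880798  0.199     ] [ 0.49588665 -0.34315384  0.199     ]
```

Request:
carry_out:
  moves:
    - [[0, 0, 0, 0.01, 0.05, 0.8, 1], [0, 0, 0, 0, 0, 0.9, 1], [0, 0, 0, 0, 0, 0.8, 1], [0, 0, 0, 0, 0, 0.44, 1], [0, 0, 0, 0, 0, 0, -1], [0, 0, 0, 0, 0, 0, -1], [0, 0, 0, 0, 0, 0, -1], [0, 0, 0, 0, 0, 0, -1]]

```text
time: 2.25
tool_pos: [0.5569, -0.3359, 0.2168]
tool_rot: [0.0, 0.85, -0.526, 0.002]
contact_force: [0.1, -0.3, 0.3]
gripper_width: 0.453
```

Request:
carry_out:
  moves:
    - [[0, 0, 0, 0, 0, 0, -1], [0, 0, 0, 0, 0, 0, -1], [0, 0, 0, 0, 0, 0, -1], [0, 0, 0, 0, 0, 0, -1]]

```text
time: 2.58
tool_pos: [0.5561, -0.334, 0.2163]
tool_rot: [-0.001, 0.851, -0.526, -0.0]
contact_force: [-3.3, 4.6, 5.5]
gripper_width: 0.154
```

```bash
python3 -c "
from h import *
go(.5565,-.334,.2128,96.93-180-90+90)
snap('wrist','w2')"
```

```text
t 2.58 tcp [ 0.5561 -0.334   0.2163] F [-3.3  4.6  5.5] w 0.154 j [-0.66  0.12  1.57  0.    1.45  0.45]
yaw -63.41 shift units xyz [ 0.   -0.01  0.09]
turn z units: exact 3.93 mod180 3.93
tilt units [-0.01  0.01  0.  ]
```

View pics/w2.png

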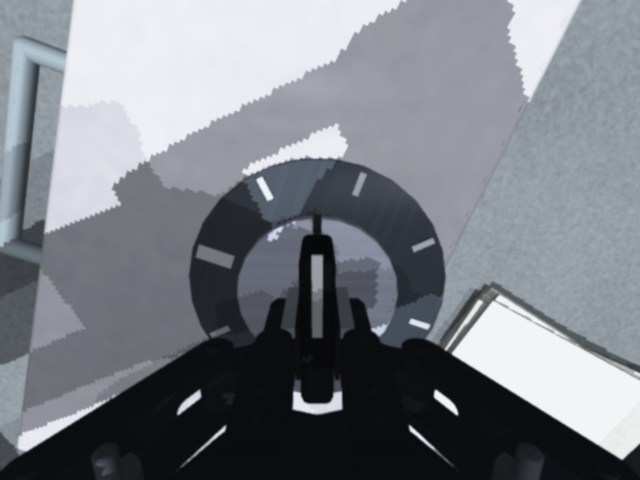

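Request:
carry_out:
  moves:
    - [[0, 0, 0.9, 0, 0, 0, -1], [0, 0, 0.9, 0, 0, 0, -1], [0, 0, 0.9, 0, 0, 0, -1], [0, 0, 0.9, 0, 0, 0, -1], [0, 0, 0.9, 0, 0, 0, -1], [0, 0, 0.9, 0, 0, 0, -1], [0, 0, 0.9, 0, 0, 0, -1], [0, 0, 0.9, 0, 0, 0, -1]]

```text
time: 3.3
tool_pos: [0.5561, -0.3342, 0.2162]
tool_rot: [0.0, -0.645, 0.764, 0.0]
contact_force: [-3.4, 3.9, 6.0]
gripper_width: 0.159
```

Request:
carry_out:
  moves:
    - [[0, 0, 0.9, 0, 0, 0, -1], [0, 0, 0.9, 0, 0, 0, -1], [0, 0, 0.9, 0, 0, 0, -1], [0, 0, 0.9, 0, 0, 0, -1], [0, 0, 0.9, 0, 0, 0, -1], [0, 0, 0.9, 0, 0, 0, -1], [0, 0, 0.9, 0, 0, 0, -1], [0, 0, 0.9, 0, 0, 0, -1]]

```text
time: 3.97
tool_pos: [0.556, -0.3343, 0.2163]
tool_rot: [0.0, -0.378, 0.926, 0.0]
contact_force: [-2.2, 4.2, 5.2]
gripper_width: 0.15
```

Request:
carry_out:
  moves:
    - [[0, 0, 0.9, 0, 0, 0, -1], [0, 0, 0.9, 0, 0, 0, -1], [0, 0, 0.9, 0, 0, 0, -1], [0, 0, 0.9, 0, 0, 0, -1], [0, 0, 0.9, 0, 0, 0, -1], [0, 0, 0.9, 0, 0, 0, -1], [0, 0, 0.9, 0, 0, 0, -1], [0, 0, 0, 0, 0, 0, -1]]

```text
time: 4.63
tool_pos: [0.5559, -0.3343, 0.2163]
tool_rot: [-0.0, -0.113, 0.994, 0.0]
contact_force: [-4.2, 3.8, 5.7]
gripper_width: 0.153
```

```bash
python3 -c "
from h import *
go(.5565,-.334,.2163,96.93-180-90)
snap('wrist','w3')"
```

```text
t 4.63 tcp [ 0.5559 -0.3343  0.2163] F [-4.2  3.8  5.7] w 0.153 j [-0.66  0.12  1.57  0.    1.45  2.26]
yaw -167.07 shift units xyz [-0.02  0.   -0.  ]
turn z units: exact 1.2 mod180 1.2
tilt units [ 0. -0.  0.]
```

View pics/w3.png

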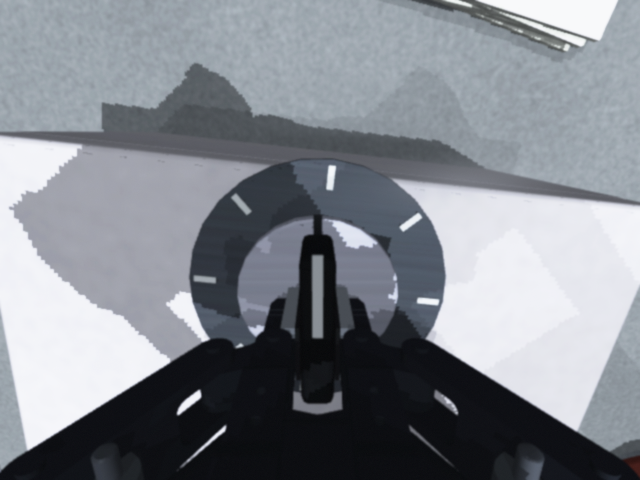

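Request:
carry_out:
  moves:
    - [[0, 0, 0.6, 0, 0, 0, -1], [0, 0, 0.6, 0, 0, 0, -1], [0, 0, 0, 0, 0, 0, -1], [0, 0, 0, 0, 0, 0, -1], [0, 0, 0, 0, 0, 0, -1]]

```text
time: 5.1
tool_pos: [0.5558, -0.3344, 0.2163]
tool_rot: [-0.0, -0.062, 0.998, 0.0]
contact_force: [-2.7, 3.3, 6.6]
gripper_width: 0.154
```

```bash
python3 -c "
from h import *
go(.5565,-.334,.2163,96.93-180-90)
snap('wrist','w4')"
```

```text
t 5.1 tcp [ 0.5558 -0.3344  0.2163] F [-2.7  3.3  6.6] w 0.154 j [-0.66  0.12  1.57  0.    1.45  2.36]
yaw -172.93 shift units xyz [-0.02  0.01 -0.  ]
turn z units: exact 0.03 mod180 0.03
tilt units [ 0. -0.  0.]
```

View pics/w4.png

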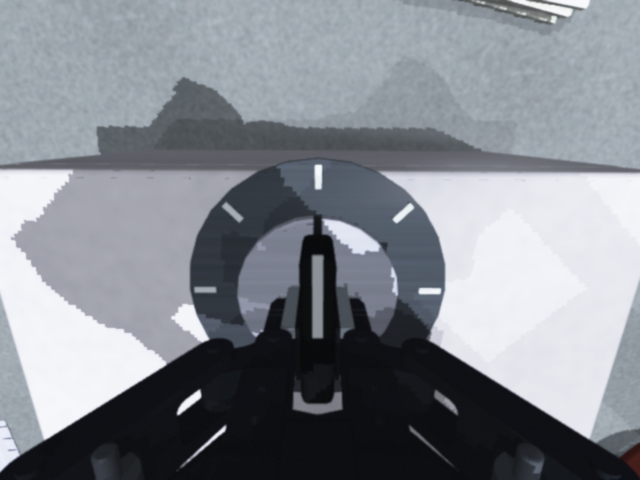

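Request:
carry_out:
  moves:
    - [[0, 0, -0.9, 0, 0, 0, -1], [0, 0, -0.9, 0, 0, 0, -1], [0, 0, -0.9, 0, 0, 0, -1], [0, 0, -0.9, 0, 0, 0, -1], [0, 0, -0.9, 0, 0, 0, -1], [0, 0, -0.9, 0, 0, 0, -1], [0, 0, -0.9, 0, 0, 0, -1], [0, 0, -0.9, 0, 0, 0, -1]]

```text
time: 5.82
tool_pos: [0.556, -0.3343, 0.2162]
tool_rot: [0.0, -0.369, 0.929, 0.0]
contact_force: [-2.7, 4.0, 5.3]
gripper_width: 0.155
```

Request:
carry_out:
  moves:
    - [[0, 0, -0.9, 0, 0, 0, -1], [0, 0, -0.9, 0, 0, 0, -1], [0, 0, -0.9, 0, 0, 0, -1], [0, 0, -0.9, 0, 0, 0, -1], [0, 0, -0.9, 0, 0, 0, -1], [0, 0, -0.9, 0, 0, 0, -1], [0, 0, -0.9, 0, 0, 0, -1], [0, 0, -0.9, 0, 0, 0, -1]]

```text
time: 6.48
tool_pos: [0.5561, -0.3342, 0.2163]
tool_rot: [0.0, -0.638, 0.77, 0.0]
contact_force: [-3.6, 4.1, 5.8]
gripper_width: 0.149
```

Request:
carry_out:
  moves:
    - [[0, 0, -0.9, 0, 0, 0, -1], [0, 0, -0.9, 0, 0, 0, -1], [0, 0, -0.9, 0, 0, 0, -1], [0, 0, -0.9, 0, 0, 0, -1], [0, 0, 0, 0, 0, 0, -1], [0, 0, 0, 0, 0, 0, -1], [0, 0, 0, 0, 0, 0, -1], [0, 0, 0, 0, 0, 0, -1]]

```text
time: 7.15
tool_pos: [0.5561, -0.3341, 0.2162]
tool_rot: [-0.0, 0.75, -0.662, -0.0]
contact_force: [-4.3, 4.9, 6.0]
gripper_width: 0.149
```

```bash
python3 -c "
from h import *
go(.5565,-.334,.2163,96.93-180)
snap('wrist','w5')"
```

```text
t 7.15 tcp [ 0.5561 -0.3341  0.2162] F [-4.3  4.9  6. ] w 0.149 j [-0.66  0.12  1.57  0.    1.45  0.79]
yaw -82.9 shift units xyz [-0.   -0.01 -0.  ]
turn z units: exact 0.03 mod180 0.03
tilt units [-0.01  0.01  0.  ]
```

View pics/w5.png

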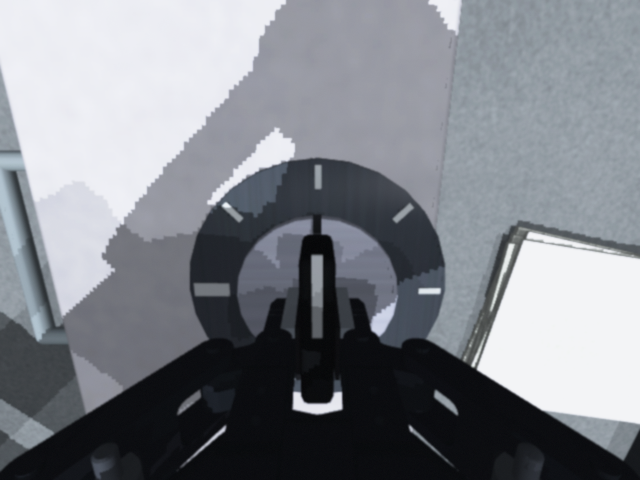

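Pointer is exactly on mark 2 (zero mark at left, u≈210). Now right 45° to mark 3.

Request:
carry_out:
  moves:
    - [[0, 0, 0.9, 0, 0, 0, -1], [0, 0, 0.9, 0, 0, 0, -1], [0, 0, 0.9, 0, 0, 0, -1], [0, 0, 0.9, 0, 0, 0, -1], [0, 0, 0.9, 0, 0, 0, -1], [0, 0, 0.9, 0, 0, 0, -1], [0, 0, 0.9, 0, 0, 0, -1], [0, 0, 0.9, 0, 0, 0, -1]]

```text
time: 7.87
tool_pos: [0.556, -0.3342, 0.2162]
tool_rot: [0.0, -0.507, 0.862, 0.0]
contact_force: [-3.5, 3.0, 5.9]
gripper_width: 0.148
```

Request:
carry_out:
  moves:
    - [[0, 0, 0.9, 0, 0, 0, -1], [0, 0, 0.93, 0, 0, 0, -1], [0, 0, 0, 0, 0, 0, -1], [0, 0, 0, 0, 0, 0, -1], [0, 0, 0, 0, 0, 0, -1], [0, 0, 0, 0, 0, 0, -1]]

```text
time: 8.37
tool_pos: [0.556, -0.3343, 0.2163]
tool_rot: [0.0, -0.438, 0.899, 0.0]
contact_force: [-3.9, 4.3, 5.0]
gripper_width: 0.151
```

```bash
python3 -c "
from h import *
go(.5565,-.334,.2163,96.93-180-45)
snap('wrist','w6')"
```

```text
t 8.37 tcp [ 0.556  -0.3343  0.2163] F [-3.9  4.3  5. ] w 0.151 j [-0.66  0.12  1.57  0.    1.45  1.58]
yaw -128.07 shift units xyz [-0.01 -0.01 -0.  ]
turn z units: exact -0.0 mod180 -0.0
tilt units [-0.  0.  0.]
```

View pics/w6.png

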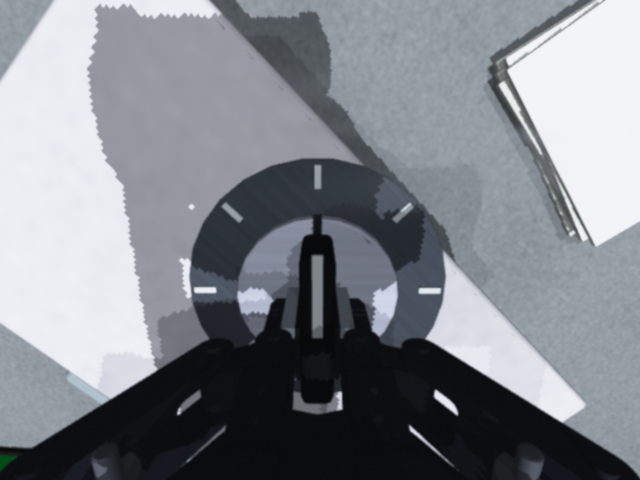

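Request:
carry_out:
  moves:
    - [[0, 0, 0, 0, 0, 0, 0.2], [0, 0, 0, 0, 0, 0, 0.2], [0, 0, 0, 0, 0, 0, 0.2], [0, 0, 0, 0, 0, 0, 0.2], [0, 0, 0, 0, 0, -0.5, 0.2], [0, 0, 0, 0, 0, -0.9, 0.2], [0, 0, 0, 0, 0, -0.9, 0.2], [0, 0, -0.9, 0, 0, 0, 0.2]]

```text
time: 9.08
tool_pos: [0.5584, -0.3367, 0.3156]
tool_rot: [0.003, -0.473, 0.881, -0.006]
contact_force: [0.3, -0.2, 2.6]
gripper_width: 0.599
```

Request:
carry_out:
  moves:
    - [[0, 0, -0.9, 0, 0, 0, 0.2], [0, 0, -0.9, 0, 0, 0, 0.2], [0, 0, -0.9, 0, 0, 0, 0.2], [0, 0, -0.9, 0, 0, 0, 0.2], [0, 0, -0.9, 0, 0, 0, 0.2], [0, 0, -0.9, 0, 0, 0, 0.2], [0, 0, -0.9, 0, 0, 0, 0.2], [0, 0, -0.9, 0, 0, 0, 0.2]]

```text
time: 9.75
tool_pos: [0.556, -0.3349, 0.3055]
tool_rot: [0.0, 0.723, -0.691, -0.0]
contact_force: [-0.8, 0.4, 0.3]
gripper_width: 0.603
```

```bash
python3 -c "
from h import *
go(.5343,-.1473,.25,96.93-180)
snap('wrist','w7')"
```

```text
t 9.75 tcp [ 0.556  -0.3349  0.3055] F [-0.8  0.4  0.3] w 0.603 j [-0.66  0.08  1.47 -0.    1.6   0.87]
yaw -87.36 shift units xyz [-4.71  0.32  1.39]
turn z units: exact -0.86 mod180 -0.86
tilt units [ 0.  0. -0.]
```

View pics/w7.png

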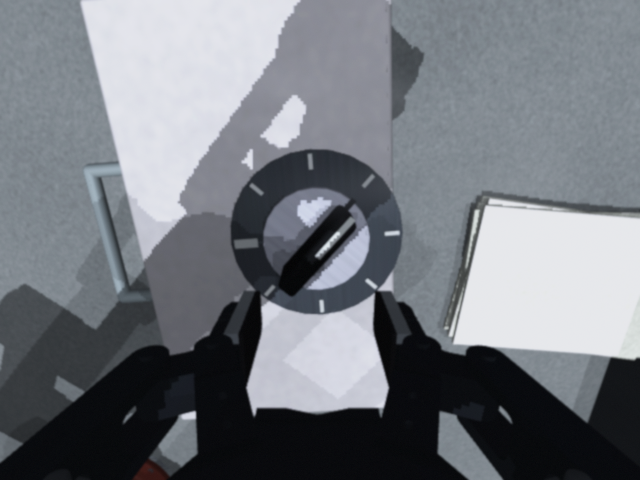

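```bash
python3 - <<'E'
from h import *
d=np.load('/tmp/w7.npz');K,Tm=d['K'],d['T'];P=cloud(d)
c=np.array([.556,-.3345]);u=np.array([np.cos(np.radians(96.93)),np.sin(np.radians(96.93))]);w=np.array([u[1],-u[0]])
q=(P[...,:2]-c);A=q@u;B=q@w
z=P[...,2];m=(z>.135)&(z<.17)&(A>.12)&(A<.22)&(abs(B)<.12)
print(m.sum(), 'A',np.percentile(A[m],[1,25,50,75,99]),'B',np.percentile(B[m],[1,50,99]),'z',np.percentile(z[m],[5,50,95]))
m2=m&(abs(B)<.045);print('bar A',np.percentile(A[m2],[2,50,98]),np.median(z[m2]),'B range of all',B[m].min(),B[m].max())
hb=(z>.185)&(z<.2)&(abs(B)<.16);print('store front A',np.percentile(A[hb],[.5,99.5]))
v,uu=np.where(m);print(uu.min(),uu.max(),v.min(),v.max())
E
```

```text
2721 A [0.16195444 0.18299046 0.1850021  0.18827594 0.19350718] B [-0.06373507  0.00847086  0.06495276] z [0.14999051 0.1550446  0.15681534]
bar A [0.18300615 0.18612643 0.19327289] 0.15487810454912546 B range of all -0.06633473611738314 0.06555830353304475
store front A [-0.06000792  0.13707731]
83 152 161 301
```

Request:
carry_out:
  moves:
    - [[0, 0, -0.86, 0, 0, 0, -0.1], [0, 0, 0, -0.9, 0, 0, -0.1], [0, 0, 0, -0.95, 0, 0, -0.1], [0, 0, 0, -0.95, 0, 0, -0.1], [0, 0, 0, -0.95, 0, 0, -0.1], [0, 0, 0, -0.92, 0, 0.4, -0.1], [0, 0, 0, 0, 0, 0.6, -0.1], [0, 0, 0, 0, 0, 0, -0.1]]

```text
time: 10.47
tool_pos: [0.5321, -0.1467, 0.2611]
tool_rot: [0.001, 0.748, -0.664, -0.003]
contact_force: [-0.2, -0.0, -1.4]
gripper_width: 0.45
```

```bash
python3 -c "
from h import *
go(.5333,-.1479,.131,96.93-180)
snap('wrist','w8')"
```

```text
t 10.47 tcp [ 0.5321 -0.1467  0.2611] F [-0.2 -0.  -1.4] w 0.45 j [-0.4  -0.13  1.74 -0.    1.54  1.05]
yaw -83.2 shift units xyz [ 0.04 -0.05  3.25]
turn z units: exact -0.03 mod180 -0.03
tilt units [ 0.07  0.04 -0.  ]
```

View pics/w8.png

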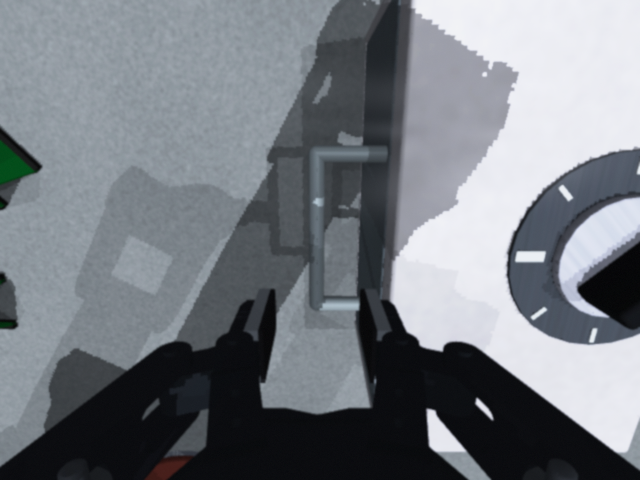

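Request:
carry_out:
  moves:
    - [[0, 0, 0, 0.04, -0.05, 0.8, -0.1], [0, 0, 0, 0, 0, 0.9, -0.1], [0, 0, 0, 0, 0, 0.8, -0.1], [0, 0, 0, 0, 0, 0.5, -0.1], [0, 0, 0, 0, 0, 0.25, -0.1], [0, 0, 0, 0, 0, 0, -0.1], [0, 0, 0, 0, 0, 0, -1], [0, 0, 0, 0, 0, 0, -1]]

```text
time: 11.18
tool_pos: [0.5408, -0.1472, 0.146]
tool_rot: [-0.008, 0.746, -0.666, -0.0]
contact_force: [-4.5, 35.7, 23.3]
gripper_width: 0.18
```

Request:
carry_out:
  moves:
    - [[0, 0, 0, 0, 0, 0, -1], [0, 0, 0, 0, 0, 0, -1], [0, 0, 0, 0, 0, 0, -1], [0, 0, 0, 0, 0, 0, -1]]

```text
time: 11.52
tool_pos: [0.5405, -0.1448, 0.1451]
tool_rot: [-0.008, 0.747, -0.665, -0.002]
contact_force: [-8.6, 30.5, 33.4]
gripper_width: 0.109
```

```bash
python3 -c "
from h import *
go(.5333-.1207*.162,-.1479+.162*.9927,.131,96.93-180)"
```

```text
t 11.52 tcp [ 0.5405 -0.1448  0.1451] F [-8.6 30.5 33.4] w 0.109 j [-0.4  -0.04  1.85  0.02  1.33  1.05]
yaw -83.35 shift units xyz [-3.99  0.21  0.41]
turn z units: exact -0.06 mod180 -0.06
tilt units [-0.11  0.16  0.  ]
```

```bash
python3 -c "
from h import *
snap('wrist','w9');snap('scene','s9')
a=cv2.imread('pics/s9.png');cv2.imwrite('pics/s9z.png',cv2.resize(a[240:440,30:300],None,fx=2.9,fy=2.9))"
```

```text
(no output)
```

View pics/w9.png

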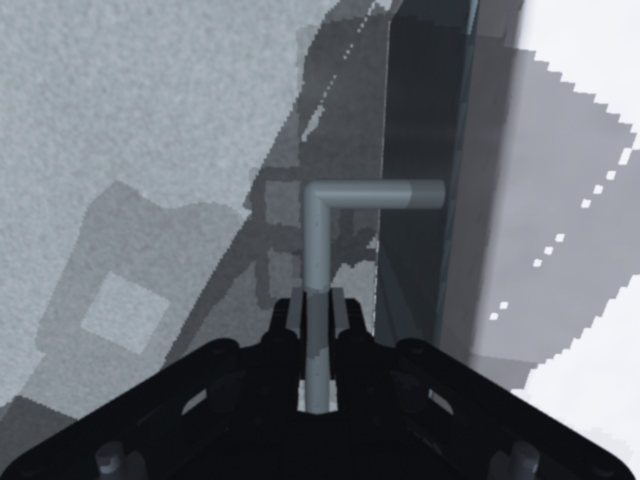

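View pics/s9z.png

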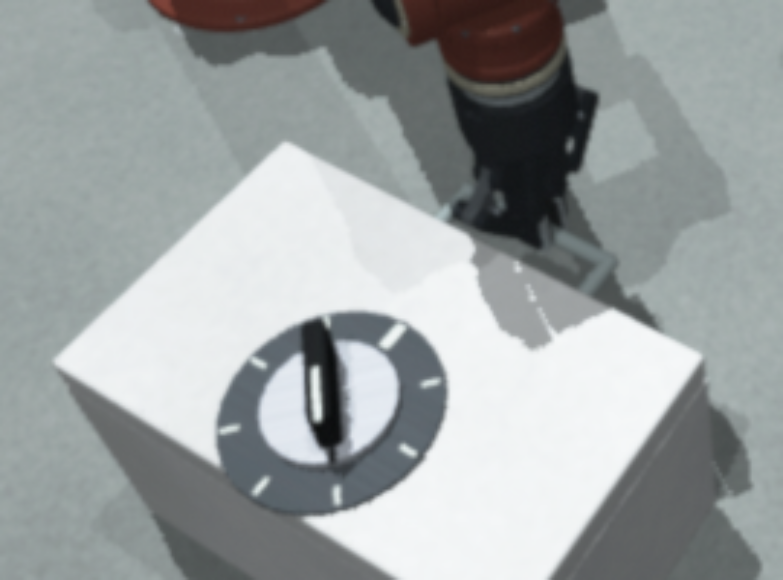

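Request:
carry_out:
  moves:
    - [[0, 0, 0, 0, 0, -0.1, -1], [0, 0, 0, -0.1, 0, -0.1, -1], [0, 0, 0, -0.3, 0, 0, -1], [0, 0, 0, -0.4, 0, 0, -1]]

```text
time: 11.95
tool_pos: [0.5375, -0.1207, 0.1455]
tool_rot: [-0.004, 0.746, -0.666, 0.006]
contact_force: [16.0, -1.6, -9.4]
gripper_width: 0.106
```

```bash
python3 -c "
from h import *
go(.5333-.1207*.162,-.1479+.162*.9927,.131,96.93-180);snap('wrist','w10')"
```

```text
t 11.95 tcp [ 0.5375 -0.1207  0.1455] F [16.  -1.6 -9.4] w 0.106 j [-0.36 -0.06  1.88  0.    1.32  1.1 ]
yaw -83.49 shift units xyz [-3.39  0.22  0.35]
turn z units: exact -0.08 mod180 -0.08
tilt units [-0.15 -0.04  0.  ]
```

View pics/w10.png

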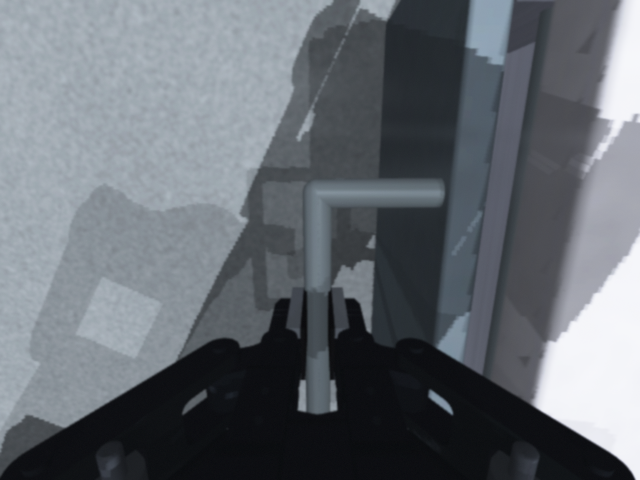

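Request:
carry_out:
  moves:
    - [[0, 0, 0, -0.4, -0.1, 0, -1], [0, 0, 0, -0.45, 0, 0, -1], [0, 0, 0, -0.45, 0, 0, -1], [0, 0, 0, -0.45, 0, 0, -1], [0, 0, 0, -0.45, 0, 0, -1], [0, 0, 0, -0.45, 0, 0, -1], [0, 0, 0, -0.4, 0, 0, -1], [0, 0, 0, 0, 0, 0, -1]]

```text
time: 12.67
tool_pos: [0.5229, 0.0039, 0.1454]
tool_rot: [-0.001, 0.747, -0.665, -0.0]
contact_force: [-2.6, 0.8, 2.8]
gripper_width: 0.107
```

```bash
python3 -c "
from h import *
go(.5333-.1207*.162,-.1479+.162*.9927,.131,96.93-180);snap('wrist','w11')"
```

```text
t 12.67 tcp [0.5229 0.0039 0.1454] F [-2.6  0.8  2.8] w 0.107 j [-0.14 -0.12  1.93  0.    1.33  1.32]
yaw -83.31 shift units xyz [-0.25  0.2   0.36]
turn z units: exact -0.05 mod180 -0.05
tilt units [-0.01  0.02  0.  ]
```

View pics/w11.png

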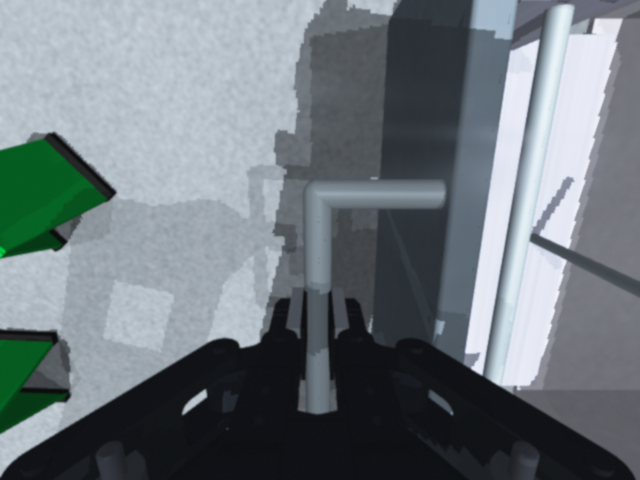

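Request:
carry_out:
  moves:
    - [[0, 0, 0, -0.15, 0, 0, -1], [0, 0, 0, -0.15, 0, 0, -1], [0, 0, 0, -0.08, 0, 0, -1], [0, 0, 0, 0, 0, 0, -1], [0, 0, 0, 0, 0, 0, -1]]

```text
time: 13.13
tool_pos: [0.5217, 0.0146, 0.1453]
tool_rot: [0.002, 0.747, -0.665, 0.003]
contact_force: [-3.0, -9.1, 5.5]
gripper_width: 0.109
```

```bash
python3 -c "
from h import *
go(.5333-.1207*.162,-.1479+.162*.9927,.131,96.93-180)"
```

```text
t 13.13 tcp [0.5217 0.0146 0.1453] F [-3.  -9.1  5.5] w 0.109 j [-0.11 -0.13  1.94 -0.01  1.33  1.35]
yaw -83.38 shift units xyz [0.02 0.2  0.36]
turn z units: exact -0.06 mod180 -0.06
tilt units [-0.02 -0.08  0.  ]
```

Request:
carry_out:
  moves:
    - [[0, 0, 0, 0, 0, 0, 0.2], [0, 0, 0, 0, 0, 0, 0.2], [0, 0, 0, 0, 0, 0, 0.2], [0, 0, 0, 0, 0, 0, 0.2], [0, 0, 0, 0, 0, -0.9, 0.2], [0, 0, 0, 0, 0, -0.98, 0.2], [0, 0, 0, 0, 0, -0.98, 0.2], [0, 0, 0, 0, 0, -0.98, 0.2]]

```text
time: 13.8
tool_pos: [0.5201, 0.0181, 0.2987]
tool_rot: [0.0, 0.747, -0.664, -0.0]
contact_force: [1.6, 0.1, 0.3]
gripper_width: 0.597
```

Request:
carry_out:
  moves:
    - [[0, 0, 0, -0.9, 0, 0, 0.2], [0, 0, 0, -0.95, 0, 0, 0.2], [0, 0, 0, -0.95, 0, 0, 0.2], [0, 0, 0, -0.95, 0, 0, 0.2], [0, 0, 0, -0.95, 0, 0, 0.2], [0, 0, 0, -0.9, 0, 0, 0.2], [0, 0, 0, 0, 0, 0, 0.2], [0, 0, 0, 0, 0, 0, 0.2]]

```text
time: 14.47
tool_pos: [0.4937, 0.242, 0.297]
tool_rot: [0.0, 0.748, -0.663, -0.0]
contact_force: [-0.7, 0.0, -0.4]
gripper_width: 0.596
```

```bash
python3 -c "
from h import *
go(.515,.28,.30,157+90)
snap('wrist','w12');snap('top','t12')"
```

```text
t 14.47 tcp [0.4937 0.242  0.297 ] F [-0.7  0.  -0.4] w 0.596 j [ 0.32 -0.16  1.71 -0.    1.59  1.77]
yaw -83.08 shift units xyz [-0.88 -0.64 -0.08]
turn z units: exact 5.98 mod180 5.98
tilt units [ 0.01 -0.    0.  ]
```

View pics/w12.png

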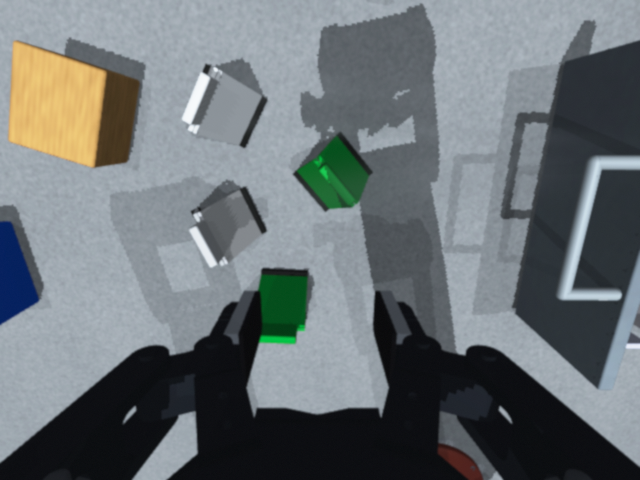

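View pics/t12.png

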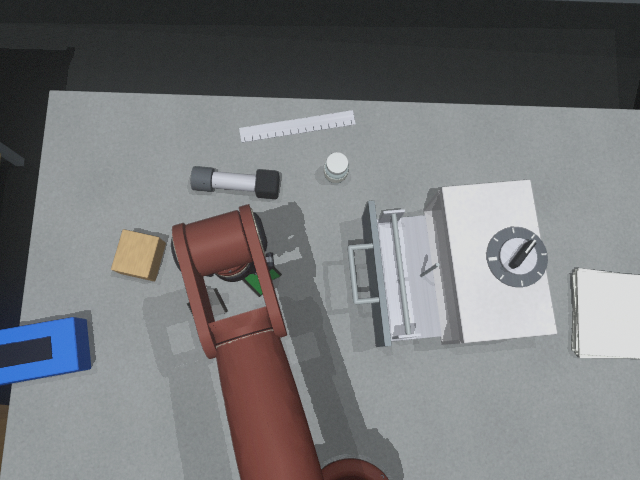

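```bash
cat >> h.py <<'E'
def fins(fn):
    d=np.load('/tmp/%s.npz'%fn);P=cloud(d);F=d['frame'].astype(int)
    m=((P[...,2]>.092)&(P[...,2]<.125)&(P[...,0]>.2)&(P[...,0]<.8)&(P[...,1]>.05)&(P[...,1]<.6)).astype(np.uint8)
    n,l,st,cen=cv2.connectedComponentsWithStats(m)
    for i in range(1,n):
        if st[i,4]<40: continue
        X=P[l==i];c=F[l==i].mean(0);X=X[X[:,2]>np.percentile(X[:,2],95)-.01][:,:2]
        r=cv2.minAreaRect(X.astype(np.float32)); b=cv2.boxPoints(r)
        e=(b[1]-b[0]) if np.linalg.norm(b[1]-b[0])>np.linalg.norm(b[2]-b[1]) else b[2]-b[1]
        print(st[i],c.round(),np.round(r[0],4),np.round(r[1],4),'ridge',(np.degrees(np.arctan2(e[1],e[0]))%180).round(1),P[l==i][:,2].max().round(4))
E
python3 -c "
from h import *
fins('w12')
d=np.load('/tmp/t12.npz')
P=cloud(d);c=np.array([.556,-.3345]);u=np.array([np.cos(np.radians(96.93)),np.sin(np.radians(96.93))]);w=np.array([u[1],-u[0]])
q=P[...,:2]-c;A=q@u;B=q@w;z=P[...,2]
m=(A>.2)&(A<.26)&(abs(B)<.12)&(z>.09)&(z<.125)
print('bar A',np.percentile(A[m],[2,50,98]),np.median(z[m]))
m=(A>.28)&(A<.33)&(abs(B)<.15)&(z>.135)&(z<.175);print('panel A',np.percentile(A[m],[2,50,98]))
m=(A>.2)&(A<.26)&(z>.09)&(z<.125);print('bar B ends',np.percentile(B[m],[1,99]))
m=(A>.1)&(A<.2)&(abs(B)<.03)&(z>.16)&(z<.19);print('post',A[m].mean(),B[m].mean(),m.sum())
"

```

```text
[182  72  35  53 920] [181. 185. 189.] [0.5849 0.3616] [0.0107 0.0457] ridge 158.0 0.1138
[319 163  37  42 532] [ 31. 118.  56.] [0.5236 0.2252] [0.0462 0.0101] ridge 47.6 0.1137
[189 221  34  46 735] [150. 155. 159.] [0.4454 0.3515] [0.0462 0.0104] ridge 29.9 0.1137
[260 325  37  19 593] [ 10. 114.  44.] [0.3464 0.2672] [0.0111 0.0399] ridge 93.5 0.1134
bar A [0.23116735 0.23751279 0.24265608] 0.10563010236710113
panel A [0.28700791 0.29702603 0.32449766]
bar B ends [-0.14398308  0.14621741]
post 0.14879567088289294 0.0004621036344208364 92
```

```bash
python3 - <<'E'
from h import *
s=state();f=grab_frame('wrist');H=np.array(f['hand_eye']);print(H.round(3))
for fn in ['w9','w11','w12']:
    d=np.load('/tmp/%s.npz'%fn);K=d['K'];z=d['z'];F=d['frame'].astype(int)
    v,u=np.mgrid[:480,:640]
    P=np.stack([(u-K[0,2])/K[0,0]*z,(v-K[1,2])/K[1,1]*z,z],-1)@H[:3,:3].T+H[:3,3]
    m=(z>0)&(P[...,2]<.005)&(P[...,2]>-.15)&(F.max(2)<60)
    print(fn,m.sum())
    for h in range(0,110,8):
        q=m&(P[...,2]<-h/1000)&(P[...,2]>-(h+8)/1000)
        if q.sum()>5: print(h,'x',np.percentile(P[q][:,0],[1,99]).round(3),'y',np.percentile(P[q][:,1],[1,99]).round(3),q.sum())
E
```

```text
[[ 1.     0.    -0.     0.001]
 [ 0.     0.954  0.3   -0.076]
 [ 0.    -0.3    0.954 -0.143]
 [ 0.     0.     0.     1.   ]]
w9 66263
0 x [0.006 0.051] y [-0.119  0.016] 2163
8 x [-0.016  0.051] y [-0.116  0.012] 2796
16 x [-0.017  0.052] y [-0.02   0.011] 561
24 x [-0.017  0.019] y [-0.011  0.011] 501
32 x [-0.014  0.016] y [-0.011  0.012] 737
40 x [-0.032  0.035] y [-0.013  0.009] 1806
48 x [-0.038  0.04 ] y [-0.013  0.009] 4793
56 x [-0.042  0.044] y [-0.012  0.012] 6566
64 x [-0.048  0.049] y [-0.017  0.012] 6865
72 x [-0.053  0.054] y [-0.017  0.011] 11478
80 x [-0.059  0.059] y [-0.017 -0.003] 13409
88 x [-0.061  0.062] y [-0.019 -0.005] 11128
96 x [-0.018  0.02 ] y [-0.02  -0.017] 2263
w11 63215
0 x [-0.012  0.051] y [-0.112  0.016] 1498
8 x [-0.016  0.052] y [-0.111  0.016] 1403
16 x [-0.017  0.019] y [-0.011 -0.002] 427
24 x [-0.017  0.019] y [-0.011  0.01 ] 481
32 x [-0.014  0.015] y [-0.011  0.012] 716
40 x [-0.029  0.035] y [-0.013  0.008] 1768
48 x [-0.038  0.04 ] y [-0.013  0.009] 4713
56 x [-0.042  0.043] y [-0.012  0.012] 6481
64 x [-0.048  0.05 ] y [-0.017  0.012] 6851
72 x [-0.053  0.055] y [-0.017  0.011] 11454
80 x [-0.058  0.06 ] y [-0.017 -0.003] 13533
88 x [-0.061  0.063] y [-0.019 -0.006] 10814
96 x [-0.018  0.02 ] y [-0.02  -0.017] 2267
w12 57448
0 x [-0.025  0.027] y [-0.009  0.011] 126
8 x [-0.037  0.039] y [-0.01  0.01] 489
16 x [-0.038  0.04 ] y [-0.01   0.011] 680
24 x [-0.038  0.04 ] y [-0.011  0.011] 816
32 x [-0.037  0.039] y [-0.011  0.011] 784
40 x [-0.045  0.046] y [-0.013  0.009] 1174
48 x [-0.055  0.056] y [-0.013  0.008] 3181
56 x [-0.057  0.058] y [-0.012  0.012] 8766
64 x [-0.059  0.06 ] y [-0.017  0.012] 5307
72 x [-0.06   0.062] y [-0.017  0.011] 10532
80 x [-0.062  0.064] y [-0.017  0.003] 13529
88 x [-0.062  0.064] y [-0.019 -0.008] 9734
96 x [-0.02   0.022] y [-0.02  -0.017] 2330
```

Request:
carry_out:
  moves:
    - [[0, 0, 0.96, 0, 0, 0, 0.1], [0, 0, 0.96, 0, 0, 0, 0.1], [0, 0, 0.96, 0, 0, 0, 0.1], [0, 0, 0.96, 0, 0, 0, 0.1], [0, 0, 0.97, 0, 0, 0, 0.1], [0, 0, 0.97, 0, 0, 0, 0.1], [0, 0, 0, -0.9, -0.25, 0, 0.1], [0, 0, 0, -0.9, -0.25, 0, 0.1]]

```text
time: 15.28
tool_pos: [0.5406, 0.2976, 0.2975]
tool_rot: [0.0, -0.556, 0.831, -0.0]
contact_force: [-0.7, 1.2, 0.1]
gripper_width: 0.548
```

Request:
carry_out:
  moves:
    - [[0, 0, 0, -0.9, -0.25, 0, 0.1], [0, 0, 0, -0.9, -0.25, 0, 0.1], [0, 0, 0, 0, 0, 0.9, 0.1], [0, 0, 0, 0, 0, 0.9, 0.1], [0, 0, 0, 0, 0, 0.8, 0.1], [0, 0, 0, 0, 0, 0, 0.1], [0, 0, 0, 0, 0, 0, 0.1]]

```text
time: 15.87
tool_pos: [0.585, 0.3566, 0.1908]
tool_rot: [-0.003, -0.557, 0.83, 0.0]
contact_force: [-0.4, 0.1, 0.1]
gripper_width: 0.551
```

```bash
python3 -c "
from h import *
go(.5849,.3616,.084,-112)
snap('wrist','w13');fins('w13')"
```

```text
t 15.87 tcp [0.585  0.3566 0.1908] F [-0.4  0.1  0.1] w 0.551 j [ 0.44  0.22  1.5  -0.    1.43  2.4 ]
yaw -112.29 shift units xyz [-0.13  0.04  2.67]
turn z units: exact -0.06 mod180 -0.06
tilt units [ 0.04 -0.05  0.  ]
[301 212  15  69 968] [209. 214. 218.] [0.5852 0.3617] [0.0097 0.0451] ridge 157.6 0.1137
[ 480  233   74   40 1206] [ 7. 87. 31.] [0.5237 0.2255] [0.0466 0.0102] ridge 47.1 0.114
[360 365  25  36 535] [146. 151. 155.] [0.4569 0.3584] [0.0209 0.0103] ridge 27.5 0.1137
```

View pics/w13.png

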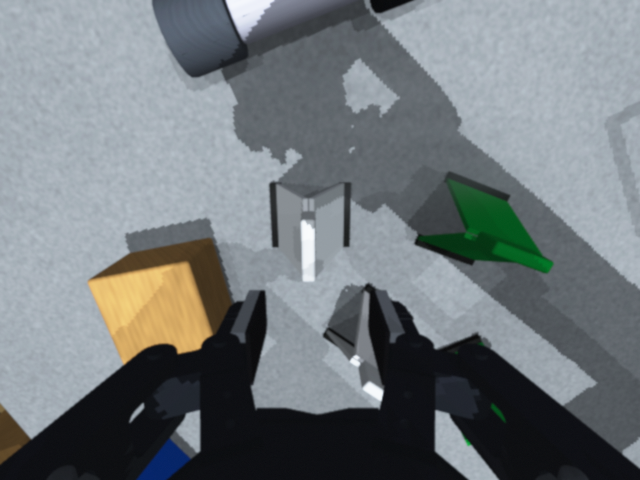

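Request:
carry_out:
  moves:
    - [[0, 0, 0, -0.13, 0.04, 0.6, -0.2], [0, 0, 0, 0, 0, 0.8, -0.2], [0, 0, 0, 0, 0, 0.8, -0.2], [0, 0, 0, 0, 0, 0.47, -0.2], [0, 0, 0, 0, 0, 0, -0.2], [0, 0, 0, 0, 0, 0, -1], [0, 0, 0, 0, 0, 0, -1], [0, 0, 0, 0, 0, 0, -1]]

```text
time: 16.58
tool_pos: [0.5885, 0.3649, 0.0909]
tool_rot: [0.003, -0.558, 0.83, -0.0]
contact_force: [-0.1, -0.1, -1.1]
gripper_width: 0.103
```

Request:
carry_out:
  moves:
    - [[0, 0, 0, 0, 0, 0, -1], [0, 0, 0, 0, 0, 0, -1], [0, 0, 0, 0, 0, 0, -1]]

```text
time: 16.83
tool_pos: [0.5881, 0.3647, 0.0903]
tool_rot: [0.003, -0.558, 0.83, -0.001]
contact_force: [-0.4, -1.3, 6.4]
gripper_width: 0.102
```

```bash
python3 -c "
from h import *
go(.5849,.3616,.084,-112)
snap('wrist','w14')"
```

```text
t 16.83 tcp [0.5881 0.3647 0.0903] F [-0.4 -1.3  6.4] w 0.102 j [ 0.45  0.32  1.56 -0.    1.26  2.41]
yaw -112.18 shift units xyz [0.1  0.05 0.16]
turn z units: exact -0.04 mod180 -0.04
tilt units [-0.05  0.04  0.  ]
```

View pics/w14.png

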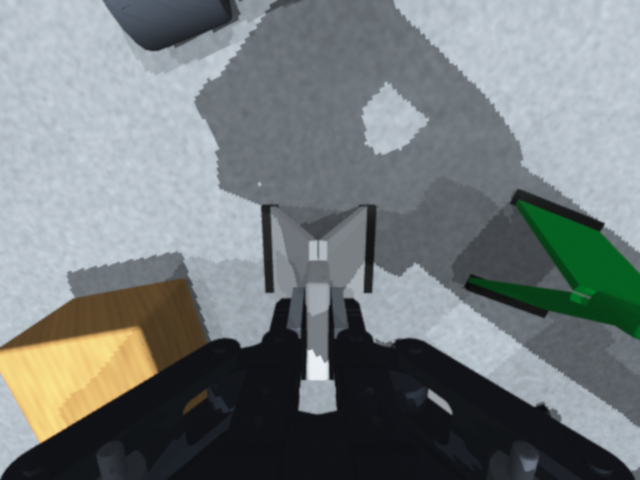

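Request:
carry_out:
  moves:
    - [[0, 0, 0, 0, 0, -0.6, -1], [0, 0, 0, 0, 0, -0.8, -1], [0, 0, -0.8, 0, 0, -0.8, -1], [0, 0, -0.9, 0, 0, -0.8, -1], [0, 0, -0.9, 0, 0, -0.8, -1], [0, 0, -0.9, 0, 0, -0.8, -1], [0, 0, -0.9, 0, 0, -0.8, -1], [0, 0, -0.9, 0, 0, 0, -1]]

```text
time: 17.55
tool_pos: [0.5887, 0.3654, 0.3136]
tool_rot: [-0.007, 0.735, -0.678, 0.003]
contact_force: [0.5, 0.1, 1.4]
gripper_width: 0.102
```

```bash
python3 -c "
from h import *
go(.5969,-.0913,.30,-83.07)
"
```

```text
t 17.55 tcp [0.5887 0.3654 0.3136] F [0.5 0.1 1.4] w 0.102 j [0.45 0.17 1.35 0.   1.6  1.94]
yaw -85.45 shift units xyz [11.4   0.7   0.27]
turn z units: exact -0.48 mod180 -0.48
tilt units [-0.16  0.07  0.  ]
```

Request:
carry_out:
  moves:
    - [[0, 0, -0.48, 0, 0, 0, -1], [0, 0, 0, 0.9, 0.1, 0, -1], [0, 0, 0, 0.9, 0.1, 0, -1], [0, 0, 0, 0.9, 0.1, 0, -1], [0, 0, 0, 0.9, 0.1, 0, -1], [0, 0, 0, 0.9, 0.1, 0, -1], [0, 0, 0, 0.9, 0.1, 0, -1], [0, 0, 0, 0.9, 0.1, 0, -1]]

```text
time: 18.22
tool_pos: [0.5875, 0.1089, 0.3034]
tool_rot: [-0.001, 0.747, -0.664, 0.001]
contact_force: [1.2, -0.3, -0.8]
gripper_width: 0.103
```

Request:
carry_out:
  moves:
    - [[0, 0, 0, 0.9, 0.1, 0, -1], [0, 0, 0, 0.9, 0.1, 0, -1], [0, 0, 0, 0.9, 0.1, 0, -1], [0, 0, 0, 0.9, 0.1, 0, -1], [0, 0, 0, 0.5, 0.1, 0, -1], [0, 0, 0, 0, 0, 0, -1], [0, 0, 0, 0, 0, 0, -1], [0, 0, 0, 0, 0, 0, -1]]

```text
time: 18.88
tool_pos: [0.5872, -0.0542, 0.303]
tool_rot: [-0.0, 0.747, -0.664, 0.0]
contact_force: [0.4, 0.3, -1.1]
gripper_width: 0.099
```

```bash
python3 -c "
from h import *
go(.5969,-.0913,.30,-83.07)
snap('wrist','w15');snap('scene','s15')
"
```

```text
t 18.88 tcp [ 0.5872 -0.0542  0.303 ] F [ 0.4  0.3 -1.1] w 0.099 j [-0.22 -0.06  1.61  0.    1.59  1.23]
yaw -83.27 shift units xyz [ 0.95 -0.13  0.07]
turn z units: exact -0.04 mod180 -0.04
tilt units [-0.01  0.    0.  ]
```

View pics/w15.png

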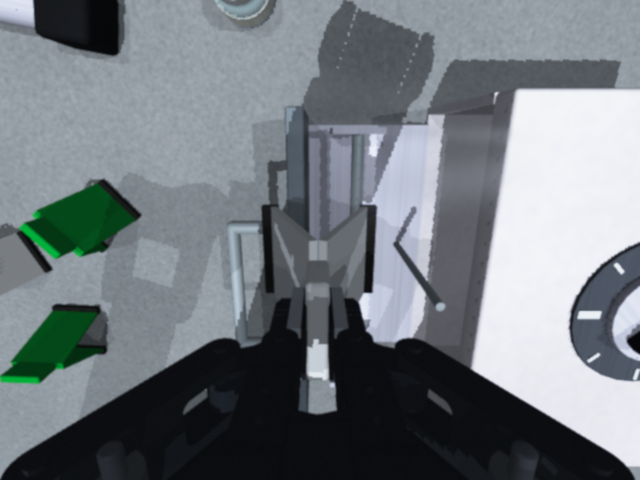

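View pics/s15.png

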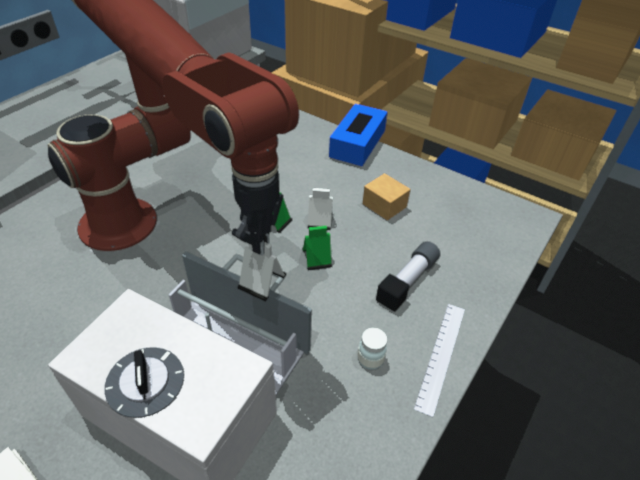

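```bash
python3 - <<'E'
from h import *
c=np.array([.556,-.3345]);u=np.array([np.cos(np.radians(96.93)),np.sin(np.radians(96.93))]);w=np.array([u[1],-u[0]])
for fn in ['w15','w11','w12']:
    d=np.load('/tmp/%s.npz'%fn);P=cloud(d);q=P[...,:2]-c;A=q@u;B=q@w;z=P[...,2]
    m=(A>.2)&(A<.27)&(abs(B)<.135)&(z>.085)&(z<.12)
    if m.sum()>20:
        print(fn,m.sum(),'bar A',np.percentile(A[m],[1,10,50,90,99]).round(4),'z',np.percentile(z[m],[50,98]),'B',np.percentile(B[m],[2,98]), np.polyfit(B[m],A[m],1))
    m=(z>.155)&(z<.166)&(A>.24)&(A<.32)&(abs(B)<.14)
    if m.sum()>20: print('panel top A',np.percentile(A[m],[2,50,98]).round(4))
    m=(A>.12)&(A<.22)&(abs(B)<.04)&(z>.17)&(z<.19)
    if m.sum()>5: print('post',A[m].mean(),B[m].mean())
E
```

```text
w15 856 bar A [0.2284 0.2299 0.235  0.2393 0.2401] z [0.10506337 0.10717885] B [0.06510995 0.13354538] [-0.01767614  0.23656853]
panel top A [0.2843 0.2905 0.2986]
post 0.14389434045886096 0.0016560255570732007
w11 9157 bar A [0.2192 0.2216 0.2267 0.2296 0.2303] z [0.10489722 0.10697131] B [-0.06335529  0.13234147] [-0.00243054  0.22623499]
panel top A [0.2748 0.2834 0.312 ]
panel top A [0.2863 0.2979 0.3168]
```

Request:
carry_out:
  moves:
    - [[0, 0, -0.04, 0.5, -0.07, 0, -1], [0, 0, 0, 0.53, -0.07, 0, -1], [0, 0, 0, 0, 0, 0, -1], [0, 0, 0, 0, 0, 0, -1], [0, 0, 0, 0, 0, 0.7, -1], [0, 0, 0, 0, 0, 0.6, -1], [0, 0, 0, 0, 0, 0, -1], [0, 0, 0, 0, 0, 0, -1]]

```text
time: 19.65
tool_pos: [0.5966, -0.0935, 0.2488]
tool_rot: [0.001, 0.749, -0.663, -0.002]
contact_force: [-0.8, 0.2, -0.0]
gripper_width: 0.104
```

```bash
python3 -c "
from h import *
go(.5972,-.0931,.123,-83.07)
snap('wrist','w16')
"
```

```text
t 19.65 tcp [ 0.5966 -0.0935  0.2488] F [-0.8  0.2 -0. ] w 0.104 j [-0.28 -0.    1.64  0.    1.51  1.17]
yaw -83.0 shift units xyz [-0.   -0.03  3.15]
turn z units: exact 0.01 mod180 0.01
tilt units [ 0.04  0.02 -0.  ]
```

View pics/w16.png

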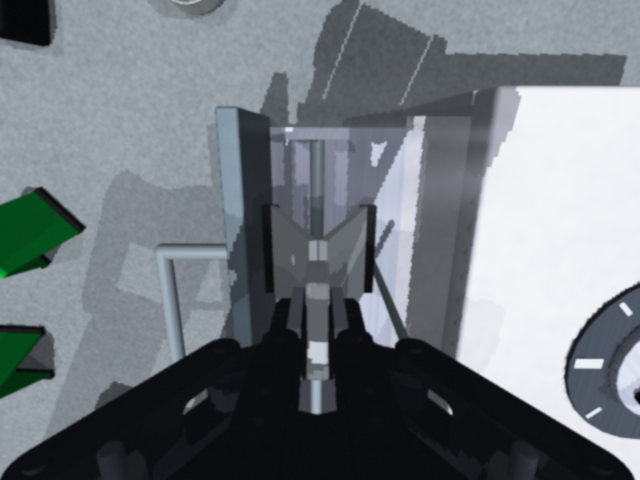

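Request:
carry_out:
  moves:
    - [[0, 0, 0, 0, 0, 0.5, -1], [0, 0, 0, 0, 0, 0.6, -1], [0, 0, 0, 0, 0, 0.6, -1], [0, 0, 0, 0, 0, 0.6, -1], [0, 0, 0, 0, 0, 0.4, -1], [0, 0, 0, 0, 0, 0.2, -1], [0, 0, 0, 0, 0, 0, -1], [0, 0, 0, 0, 0, 0, -1]]

```text
time: 20.37
tool_pos: [0.5986, -0.095, 0.1364]
tool_rot: [-0.001, 0.749, -0.663, 0.001]
contact_force: [0.1, 0.5, -1.2]
gripper_width: 0.098
```

```bash
python3 -c "
from h import *
go(.5972,-.0931,.123,-83.07)
snap('wrist','w17');snap('scene','s17')
"
```

```text
t 20.37 tcp [ 0.5986 -0.095   0.1364] F [ 0.1  0.5 -1.2] w 0.098 j [-0.28  0.08  1.74  0.    1.31  1.17]
yaw -83.06 shift units xyz [-0.05  0.03  0.33]
turn z units: exact 0.0 mod180 0.0
tilt units [-0.03 -0.01  0.  ]
```

View pics/w17.png

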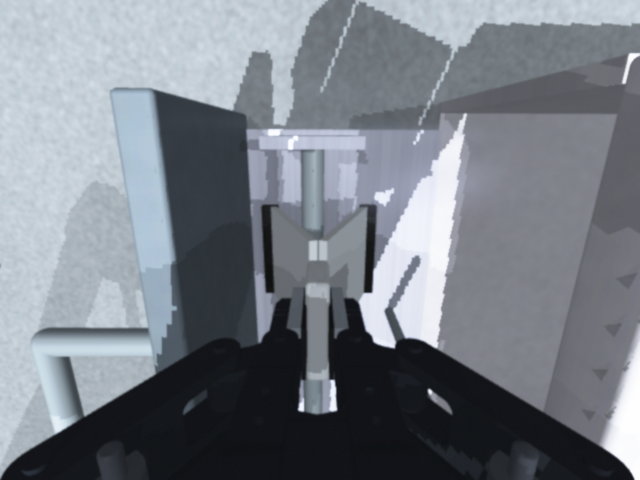

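Request:
carry_out:
  moves:
    - [[0, 0, 0, -0.05, 0, 0.15, -1], [0, 0, 0, 0, 0, 0.15, -1], [0, 0, 0, 0, 0, 0.07, -1], [0, 0, 0, 0, 0, 0, -1]]

```text
time: 20.8
tool_pos: [0.5984, -0.0934, 0.1227]
tool_rot: [-0.0, 0.748, -0.663, 0.001]
contact_force: [-3.9, 0.5, 11.1]
gripper_width: 0.101
```

```bash
python3 -c "
from h import *
go(.5972,-.0931,.123,-83.07)
"
```

```text
t 20.8 tcp [ 0.5984 -0.0934  0.1227] F [-3.9  0.5 11.1] w 0.101 j [-0.28  0.1   1.75 -0.    1.29  1.17]
yaw -83.09 shift units xyz [-0.01  0.03 -0.01]
turn z units: exact -0.0 mod180 -0.0
tilt units [-0.02 -0.01  0.  ]
```

Request:
carry_out:
  moves:
    - [[0, 0, 0, 0, 0, 0, -0.4], [0, 0, 0, 0, 0, 0, -0.4], [0, 0, 0, 0, 0, 0, -0.4], [0, 0, 0, 0, 0, 0, -0.4], [0, 0, 0, 0, 0, -0.3, -0.4], [0, 0, 0, 0, 0, -0.6, -0.4], [0, 0, 0, 0, 0, -0.9, -0.4], [0, 0, 0, 0, 0, -0.9, -0.4]]

```text
time: 21.47
tool_pos: [0.5964, -0.0927, 0.2281]
tool_rot: [0.001, 0.748, -0.663, -0.001]
contact_force: [1.3, 0.3, 0.2]
gripper_width: 0.297
```

```bash
python3 -c "
from h import *
go(.5454-.0,.3515-.05,.26,-60)
snap('wrist','w18');snap('top','t18')
"
```

```text
t 21.47 tcp [ 0.5964 -0.0927  0.2281] F [1.3 0.3 0.2] w 0.297 j [-0.28  0.01  1.67  0.    1.47  1.17]
yaw -83.08 shift units xyz [-9.94  0.08 -0.79]
turn z units: exact -4.62 mod180 -4.62
tilt units [ 0.03  0.01 -0.  ]
```

View pics/w18.png

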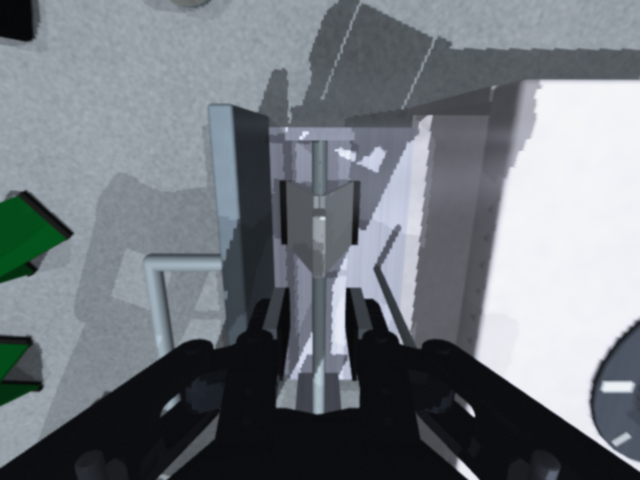

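View pics/t18.png

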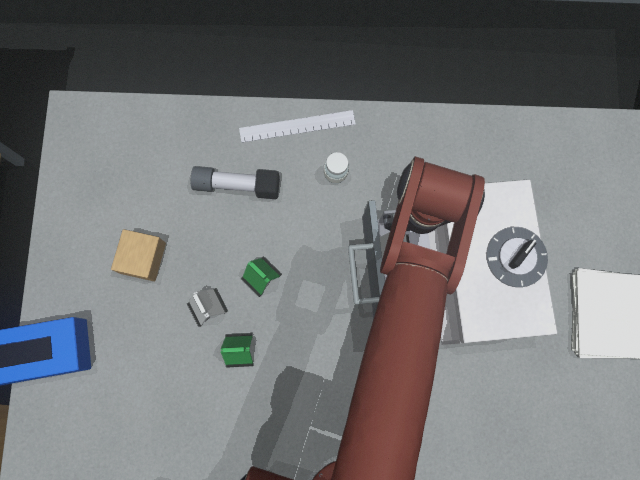

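Request:
carry_out:
  moves:
    - [[0, 0, 0, 0, 0, -0.9, 0], [0, 0, 0, 0, 0, -0.9, 0], [0, 0, 0, -0.96, 0.2, 0, 0], [0, 0, 0, -0.96, 0.2, 0, 0], [0, 0, 0, -0.96, 0.2, 0, 0], [0, 0, 0, -0.96, 0.2, 0, 0], [0, 0, 0, -0.96, 0.2, 0, 0], [0, 0, 0, -0.96, 0.2, 0, 0]]

```text
time: 22.23
tool_pos: [0.521, 0.1314, 0.3002]
tool_rot: [-0.0, 0.748, -0.663, 0.0]
contact_force: [0.9, 0.8, 0.5]
gripper_width: 0.501
```

Request:
carry_out:
  moves:
    - [[0, 0, 0, -0.96, 0.2, 0, 0], [0, 0, 0, -0.96, 0.2, 0, 0], [0, 0, 0, -0.96, 0.2, 0, 0], [0, 0, 0, -0.96, 0.2, 0, 0], [0, 0, 0, -0.96, 0.2, 0, 0], [0, 0, 0, -0.9, 0.2, 0, 0], [0, 0, -0.77, 0, 0, 0, 0], [0, 0, -0.77, 0, 0, 0, 0]]

```text
time: 22.9
tool_pos: [0.4456, 0.3525, 0.2999]
tool_rot: [0.0, 0.794, -0.609, -0.0]
contact_force: [-0.5, 0.4, -0.1]
gripper_width: 0.501
```

Request:
carry_out:
  moves:
    - [[0, 0, -0.77, 0, 0, 0, 0], [0, 0, -0.77, 0, 0, 0, 0], [0, 0, -0.77, 0, 0, 0, 0], [0, 0, -0.77, 0, 0, 0, 0], [0, 0, 0, 0, 0, 0.8, 0], [0, 0, 0, 0, 0, 0.8, 0], [0, 0, 0, 0, 0, 0, 0], [0, 0, 0, 0, 0, 0, 0]]

```text
time: 23.57
tool_pos: [0.4457, 0.3498, 0.2339]
tool_rot: [0.002, 0.866, -0.5, -0.001]
contact_force: [0.1, -0.3, 0.4]
gripper_width: 0.499
```

```bash
python3 -c "
from h import *
go(.4454,.3515,.09,-60)
snap('wrist','w19');fins('w19')
"
```

```text
t 23.57 tcp [0.4457 0.3498 0.2339] F [ 0.1 -0.3  0.4] w 0.499 j [ 0.53 -0.08  1.74  0.    1.49  1.58]
yaw -59.98 shift units xyz [-0.04 -0.03  3.6 ]
turn z units: exact 0.0 mod180 0.0
tilt units [ 0.05 -0.    0.  ]
[ 479  192   30   58 1208] [21. 90. 42.] [0.5234 0.226 ] [0.0462 0.0104] ridge 47.0 0.1134
[308 197  13  58 733] [210. 214. 218.] [0.4455 0.3524] [0.0455 0.0099] ridge 30.1 0.1134
[314 337  47  37 971] [  7. 112.  41.] [0.3463 0.2708] [0.0107 0.0459] ridge 94.4 0.1137
```

View pics/w19.png

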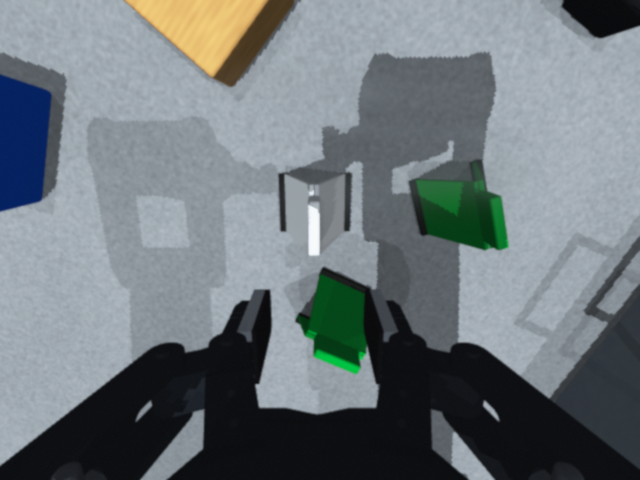

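Request:
carry_out:
  moves:
    - [[0, 0, 0, -0.06, -0.03, 0.7, -0.2], [0, 0, 0, 0, 0, 0.8, -0.2], [0, 0, 0, 0, 0, 0.8, -0.2], [0, 0, 0, 0, 0, 0.7, -0.2], [0, 0, 0, 0, 0, 0.4, -0.2], [0, 0, 0, 0, 0, 0.2, -0.2], [0, 0, 0, 0, 0, 0, -0.2], [0, 0, 0, 0, 0, 0, -0.2]]

```text
time: 24.28
tool_pos: [0.4481, 0.354, 0.094]
tool_rot: [-0.001, 0.866, -0.5, 0.001]
contact_force: [0.8, -0.2, 1.1]
gripper_width: 0.397
```

```bash
python3 -c "
from h import *
go(.4455,.3524,.088,-60)
snap('wrist','w20')"
```

```text
t 24.28 tcp [0.4481 0.354  0.094 ] F [ 0.8 -0.2  1.1] w 0.397 j [0.54 0.05 1.86 0.   1.23 1.59]
yaw -59.98 shift units xyz [0.   0.08 0.15]
turn z units: exact 0.0 mod180 0.0
tilt units [-0.04  0.    0.  ]
```

View pics/w20.png

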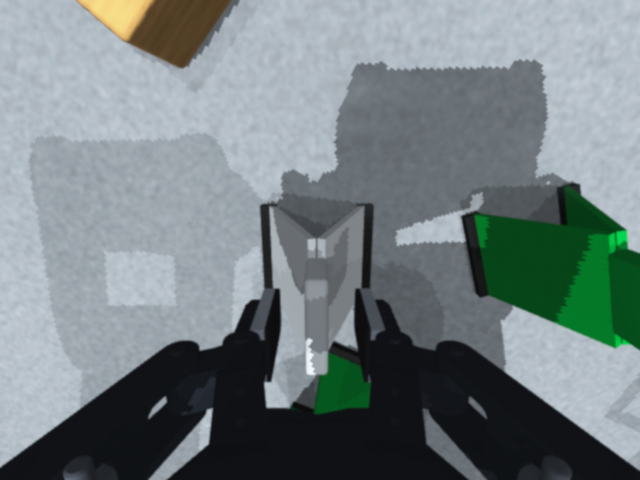

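Fin centred between pads (u≈317). Lower slightly, close, then lift and turn.

Request:
carry_out:
  moves:
    - [[0, 0, 0, 0, 0.08, 0.12, -0.2], [0, 0, 0, 0, 0, 0, -1], [0, 0, 0, 0, 0, 0, -1], [0, 0, 0, 0, 0, 0, -1], [0, 0, 0, 0, 0, 0, -1], [0, 0, 0, 0, 0, 0, -1], [0, 0, 0, 0, 0, 0, -1]]

```text
time: 24.92
tool_pos: [0.4442, 0.3519, 0.0877]
tool_rot: [-0.0, 0.866, -0.5, 0.0]
contact_force: [-1.6, 0.4, 4.3]
gripper_width: 0.106
```

```bash
python3 -c "
from h import *
go(.4455,.3524,.088,-83.07)"
```

```text
t 24.92 tcp [0.4442 0.3519 0.0877] F [-1.6  0.4  4.3] w 0.106 j [0.54 0.05 1.87 0.   1.22 1.59]
yaw -59.98 shift units xyz [ 0.01 -0.03 -0.01]
turn z units: exact 4.62 mod180 4.62
tilt units [-0.01  0.    0.  ]
```

Request:
carry_out:
  moves:
    - [[0, 0, 0, 0, 0, -0.6, -1], [0, 0, 0, 0, 0, -0.8, -1], [0, 0, 0, 0, 0, -0.9, -1], [0, 0, 0, 0, 0, -0.9, -1], [0, 0, 0.9, 0, 0, -0.9, -1], [0, 0, 0.9, 0, 0, -0.9, -1], [0, 0, 0.9, 0, 0, -0.4, -1], [0, 0, 0.9, 0, 0, 0, -1]]

```text
time: 25.58
tool_pos: [0.4458, 0.3525, 0.3091]
tool_rot: [-0.004, 0.776, -0.631, 0.002]
contact_force: [0.6, -0.4, -0.9]
gripper_width: 0.108
```

Request:
carry_out:
  moves:
    - [[0, 0, 0.9, 0, 0, 0, -1], [0, 0, 0.1, 0, 0, 0, -1], [0, 0, 0, 0, 0, 0, -1]]

```text
time: 25.83
tool_pos: [0.4436, 0.3513, 0.3019]
tool_rot: [0.001, 0.75, -0.662, -0.0]
contact_force: [-0.1, 0.1, -1.5]
gripper_width: 0.1
```

```bash
python3 -c "
from h import *
go(.5277-.0695,-.1015-.0084,.31,-83.07)"
```

```text
t 25.83 tcp [0.4436 0.3513 0.3019] F [-0.1  0.1 -1.5] w 0.1 j [ 0.54 -0.12  1.66 -0.    1.6   1.99]
yaw -82.9 shift units xyz [11.49  1.06 -0.19]
turn z units: exact 0.03 mod180 0.03
tilt units [ 0.02 -0.01  0.  ]
```

Request:
carry_out:
  moves:
    - [[0, 0, 0, 0.96, 0.09, 0, -1], [0, 0, 0, 0.96, 0.09, 0, -1], [0, 0, 0, 0.96, 0.09, 0, -1], [0, 0, 0, 0.96, 0.09, 0, -1], [0, 0, 0, 0.96, 0.09, 0, -1], [0, 0, 0, 0.96, 0.09, 0, -1], [0, 0, 0, 0.96, 0.09, 0, -1], [0, 0, 0, 0.96, 0.09, 0, -1]]

```text
time: 26.5
tool_pos: [0.4522, 0.0414, 0.3021]
tool_rot: [0.0, 0.75, -0.662, -0.0]
contact_force: [0.4, 0.1, -1.2]
gripper_width: 0.102
```

Request:
carry_out:
  moves:
    - [[0, 0, 0, 0.96, 0.09, 0, -1], [0, 0, 0, 0.96, 0.09, 0, -1], [0, 0, 0, 0.96, 0.09, 0, -1], [0, 0, 0, 0.93, 0.09, 0, -1], [0, 0, 0, 0, 0, 0, -1], [0, 0, 0, 0, 0, 0, -1], [0, 0, 0, 0, 0, 0, -1]]

```text
time: 27.08
tool_pos: [0.4569, -0.1096, 0.3022]
tool_rot: [0.0, 0.749, -0.662, -0.001]
contact_force: [-0.0, 1.5, -1.5]
gripper_width: 0.106
```

```bash
python3 -c "
from h import *
go(.5277-.0695,-.1015-.0084,.25,-83.07);snap('wrist','w21')"
```

```text
t 27.08 tcp [ 0.4569 -0.1096  0.3022] F [-0.   1.5 -1.5] w 0.106 j [-0.39 -0.36  1.87  0.    1.64  1.05]
yaw -82.96 shift units xyz [ 0.01 -0.03  1.3 ]
turn z units: exact 0.02 mod180 0.02
tilt units [ 0.01  0.01 -0.  ]
```

View pics/w21.png

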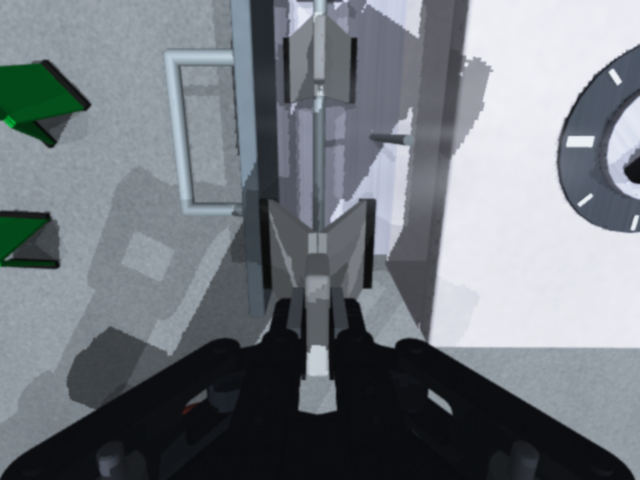

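Request:
carry_out:
  moves:
    - [[0, 0, 0, 0, -0.03, 0.6, -1], [0, 0, 0, 0, 0, 0.7, -1], [0, 0, 0, 0, 0, 0.7, -1], [0, 0, 0, 0, 0, 0.6, -1], [0, 0, 0, 0, 0, 0.5, -1], [0, 0, 0, 0, 0, 0.5, -1], [0, 0, 0, 0, 0, 0.4, -1], [0, 0, 0, 0, 0, 0.2, -1]]

```text
time: 27.8
tool_pos: [0.4571, -0.1075, 0.1322]
tool_rot: [0.001, 0.75, -0.661, -0.002]
contact_force: [-1.2, 0.8, -2.1]
gripper_width: 0.105
```

Request:
carry_out:
  moves:
    - [[0, 0, 0, 0, 0, 0, -1], [0, 0, 0, 0, 0, 0, -1]]

```text
time: 27.97
tool_pos: [0.4586, -0.1089, 0.1352]
tool_rot: [-0.0, 0.75, -0.662, -0.0]
contact_force: [0.6, 0.8, -1.0]
gripper_width: 0.099
```

```bash
python3 -c "
from h import *
go(.5277-.0695,-.1015-.0084,.1207,-83.07);snap('wrist','w22')"
```

```text
t 27.97 tcp [ 0.4586 -0.1089  0.1352] F [ 0.6  0.8 -1. ] w 0.099 j [-0.39 -0.25  2.06  0.    1.33  1.06]
yaw -82.88 shift units xyz [0.02 0.01 0.36]
turn z units: exact 0.04 mod180 0.04
tilt units [-0.  0.  0.]
```

View pics/w22.png

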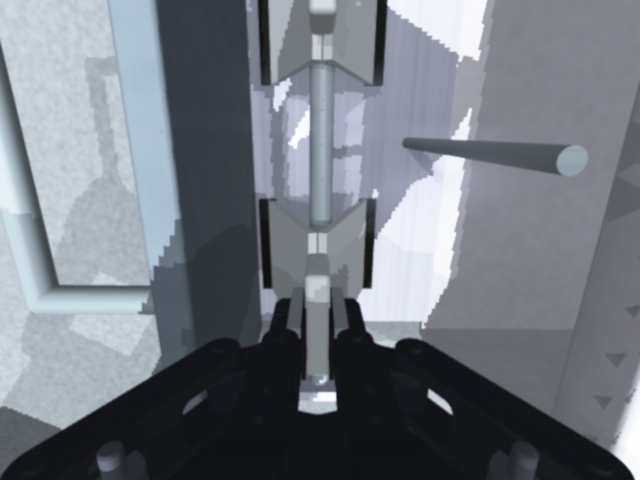

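Request:
carry_out:
  moves:
    - [[0, 0, 0, 0, 0, 0.16, -1], [0, 0, 0, 0, 0, 0.15, -1], [0, 0, 0, 0, 0, 0.08, -1], [0, 0, 0, 0, 0, 0, -1]]

```text
time: 28.35
tool_pos: [0.4588, -0.1101, 0.1203]
tool_rot: [0.0, 0.749, -0.663, 0.001]
contact_force: [-1.1, -0.0, 3.4]
gripper_width: 0.104
```

Request:
carry_out:
  moves:
    - [[0, 0, 0, 0, 0, 0, -0.4], [0, 0, 0, 0, 0, 0, -0.4], [0, 0, 0, 0, 0, 0, -0.4], [0, 0, 0, 0, 0, 0, -0.4], [0, 0, 0, 0, 0, -0.3, -0.4], [0, 0, 0, 0, 0, -0.6, -0.4], [0, 0, 0, 0, 0, -0.9, -0.4], [0, 0, 0, 0, 0, -0.9, -0.4]]

```text
time: 29.02
tool_pos: [0.4575, -0.1094, 0.2282]
tool_rot: [0.0, 0.749, -0.663, -0.001]
contact_force: [1.5, 0.5, 0.1]
gripper_width: 0.301
```

```bash
python3 -c "
from h import *
go(.556-.1207*.348,-.3345+.9927*.348,.26,-83.07);snap('wrist','w23');snap('scene','s23')"
```

```text
t 29.02 tcp [ 0.4575 -0.1094  0.2282] F [1.5 0.5 0.1] w 0.301 j [-0.39 -0.33  1.96  0.    1.51  1.06]
yaw -82.98 shift units xyz [-2.81 -1.77 -0.79]
turn z units: exact 0.02 mod180 0.02
tilt units [ 0.02  0.01 -0.  ]
```

View pics/w23.png

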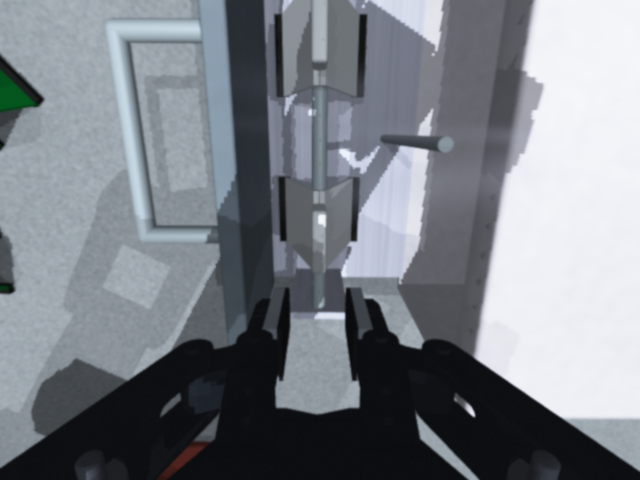

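View pics/s23.png

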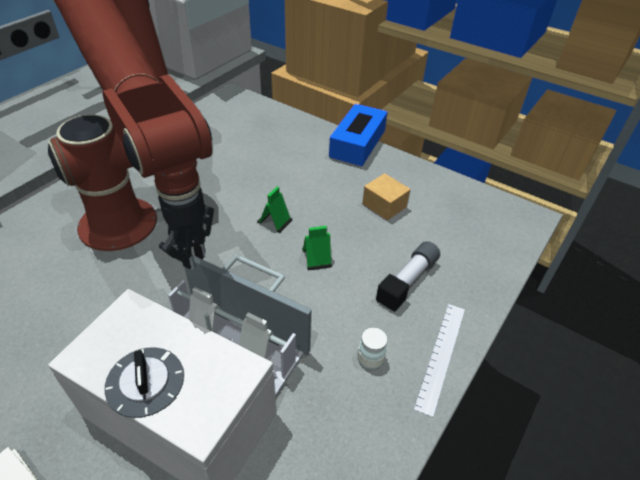

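Request:
carry_out:
  moves:
    - [[0, 0, 0, 0, 0, -0.85, -0.1], [0, 0, 0, -0.9, -0.6, 0, -0.1], [0, 0, 0, -0.95, -0.6, 0, -0.1], [0, 0, 0, -0.95, -0.57, 0, -0.1], [0, 0, 0, 0, 0, 0, -0.1], [0, 0, 0, 0, 0, 0, -0.1], [0, 0, 0, 0, 0, 0, -0.1]]

```text
time: 29.7
tool_pos: [0.5116, 0.0033, 0.2613]
tool_rot: [0.0, 0.749, -0.662, -0.0]
contact_force: [-0.2, -0.9, 0.2]
gripper_width: 0.449
```

```bash
python3 -c "
from h import *
go(.556-.1207*.348,-.3345+.9927*.348,.146,-83.07);snap('wrist','w24')
d=np.load('/tmp/w24.npz');P=cloud(d)
c=np.array([.556,-.3345]);u=np.array([np.cos(np.radians(96.93)),np.sin(np.radians(96.93))]);w=np.array([u[1],-u[0]])
q=(P[...,:2]-c);A=q@u;B=q@w;z=P[...,2];m=(z>.135)&(z<.17)&(A>.325)&(A<.38)&(abs(B)<.05)
print('bar A',np.percentile(A[m],[2,50,98]),np.median(z[m]))
"
```

```text
t 29.7 tcp [0.5116 0.0033 0.2613] F [-0.2 -0.9  0.2] w 0.449 j [-0.14 -0.24  1.84 -0.    1.55  1.31]
yaw -82.94 shift units xyz [-0.18 -0.09  2.88]
turn z units: exact 0.03 mod180 0.03
tilt units [ 0.01 -0.    0.  ]
bar A [0.34231379 0.34785337 0.35381062] 0.15513891932066518
```

View pics/w24.png

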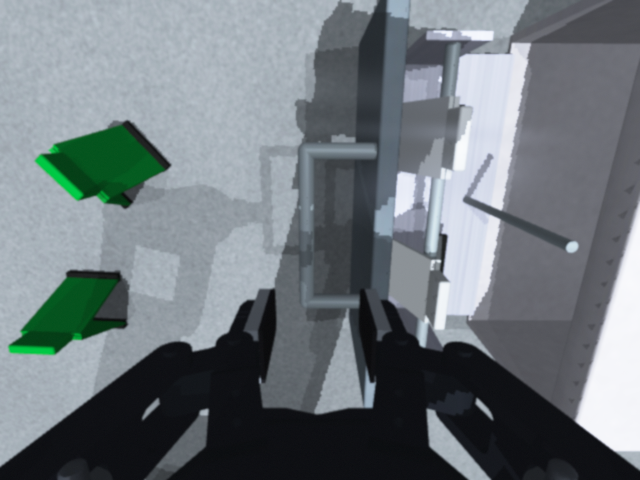

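Request:
carry_out:
  moves:
    - [[0, 0, 0, -0.19, -0.09, 0.3, -0.1], [0, 0, 0, 0, 0, 0.7, -0.1], [0, 0, 0, 0, 0, 0.7, -0.1], [0, 0, 0, 0, 0, 0.6, -0.1], [0, 0, 0, 0, 0, 0.4, -0.1], [0, 0, 0, 0, 0, 0.1, -0.1], [0, 0, 0, 0, 0, 0, -0.1], [0, 0, 0, 0, 0, 0, -0.1]]

```text
time: 30.42
tool_pos: [0.5147, 0.0108, 0.1498]
tool_rot: [-0.0, 0.749, -0.663, 0.0]
contact_force: [0.6, 0.1, 0.7]
gripper_width: 0.451
```

Request:
carry_out:
  moves:
    - [[0, 0, 0, 0, 0, 0, -1], [0, 0, 0, 0, 0, 0, -1], [0, 0, 0, 0, 0, 0, -1], [0, 0, 0, 0, 0, 0, -1], [0, 0, 0, 0, 0, 0, -1]]

```text
time: 30.83
tool_pos: [0.5155, 0.0112, 0.1515]
tool_rot: [-0.001, 0.749, -0.663, 0.001]
contact_force: [-1.7, 0.3, 6.1]
gripper_width: 0.086
```

```bash
python3 -c "
from h import *
go(.556-.1207*.188,-.3345+.9927*.188,.147,-83.07);snap('wrist','w25')"
```

```text
t 30.83 tcp [0.5155 0.0112 0.1515] F [-1.7  0.3  6.1] w 0.086 j [-0.12 -0.15  1.95  0.    1.34  1.33]
yaw -82.98 shift units xyz [4.   0.04 0.11]
turn z units: exact 0.02 mod180 0.02
tilt units [-0.03 -0.01  0.  ]
```

View pics/w25.png

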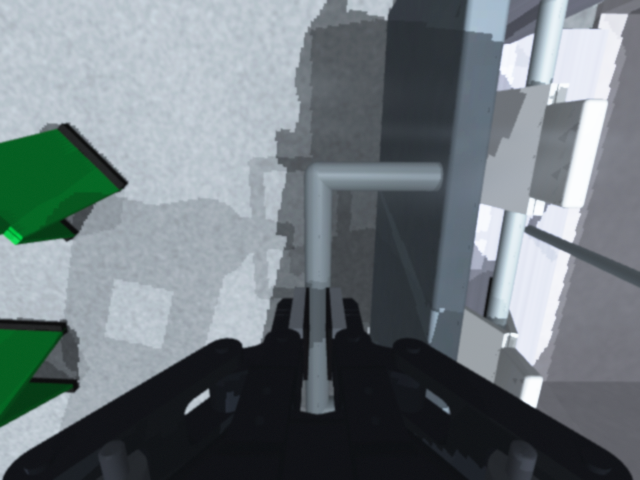

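Request:
carry_out:
  moves:
    - [[0, 0, 0, 0, 0, 0, -0.4], [0, 0, 0, 0, 0, 0, -0.4], [0, 0, 0, 0, 0, 0.12, -0.4], [0, 0, 0, 0, 0, 0.08, -0.4], [0, 0, 0, 0, 0, 0, -0.4], [0, 0, 0, 0, 0, 0, -0.4]]

```text
time: 31.38
tool_pos: [0.5139, 0.0113, 0.1404]
tool_rot: [0.0, 0.749, -0.663, -0.001]
contact_force: [0.4, -0.4, -0.7]
gripper_width: 0.301
```

Request:
carry_out:
  moves:
    - [[0, 0, 0, 0, 0, 0, -1], [0, 0, 0, 0, 0, 0, -1], [0, 0, 0, 0, 0, 0, -1], [0, 0, 0, 0, 0, 0, -1]]

```text
time: 31.72
tool_pos: [0.5143, 0.0112, 0.1413]
tool_rot: [0.0, 0.749, -0.663, -0.0]
contact_force: [-0.2, -0.7, -0.0]
gripper_width: 0.108
```

```bash
python3 -c "
from h import *
go(.556-.1207*.188,-.3345+.9927*.188,.147,-83.07)"
```

```text
t 31.72 tcp [0.5143 0.0112 0.1413] F [-0.2 -0.7 -0. ] w 0.108 j [-0.12 -0.14  1.95 -0.    1.33  1.33]
yaw -82.99 shift units xyz [ 4.01  0.01 -0.14]
turn z units: exact 0.02 mod180 0.02
tilt units [ 0. -0.  0.]
```

Request:
carry_out:
  moves:
    - [[0, 0, 0, 0.2, 0, 0, -1], [0, 0, 0, 0.35, 0, 0, -1], [0, 0, 0, 0.4, 0, 0, -1], [0, 0, 0, 0.4, 0, 0, -1], [0, 0, 0, 0.4, 0, 0, -1], [0, 0, 0, 0.4, 0, 0, -1], [0, 0, 0, 0.4, 0, 0, -1], [0, 0, 0, 0.4, 0, 0, -1]]

```text
time: 32.38
tool_pos: [0.5283, -0.1064, 0.1413]
tool_rot: [-0.0, 0.749, -0.662, -0.001]
contact_force: [-2.3, 3.1, 2.7]
gripper_width: 0.112
```

```bash
python3 -c "
from h import *
go(.556-.1207*.188,-.3345+.9927*.188,.1413,-83.07);snap('scene','s26')"
```

```text
t 32.38 tcp [ 0.5283 -0.1064  0.1413] F [-2.3  3.1  2.7] w 0.112 j [-0.34 -0.08  1.9   0.    1.33  1.11]
yaw -82.98 shift units xyz [ 1.05  0.   -0.  ]
turn z units: exact 0.02 mod180 0.02
tilt units [ 0.02  0.02 -0.  ]
```

View pics/s26.png

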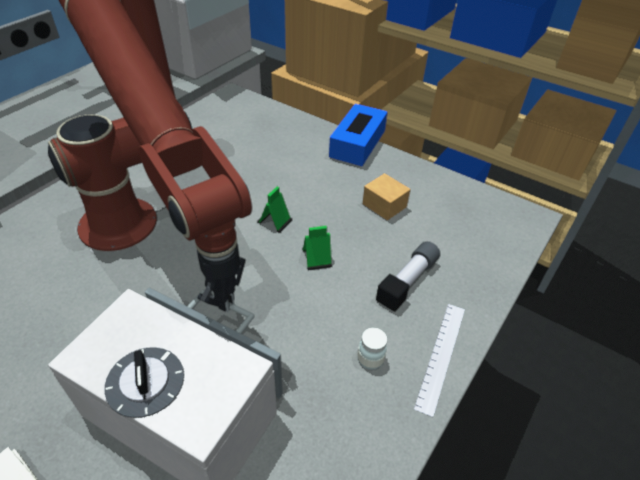

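Request:
carry_out:
  moves:
    - [[0, 0, 0, 0.35, 0, 0, -1], [0, 0, 0, 0.3, 0, 0, -1], [0, 0, 0, 0.15, 0, 0, -1], [0, 0, 0, 0.08, 0, 0, -1], [0, 0, 0, 0, 0, 0, -1]]

```text
time: 32.85
tool_pos: [0.5325, -0.1422, 0.1413]
tool_rot: [0.001, 0.749, -0.663, -0.0]
contact_force: [-5.6, -3.3, 2.3]
gripper_width: 0.109
```

```bash
python3 -c "
from h import *
go(.556-.1207*.188,-.3345+.9927*.188,.1413,-83.07)"
```

```text
t 32.85 tcp [ 0.5325 -0.1422  0.1413] F [-5.6 -3.3  2.3] w 0.109 j [-0.39 -0.05  1.87 -0.    1.32  1.05]
yaw -83.03 shift units xyz [ 0.14 -0.   -0.  ]
turn z units: exact 0.01 mod180 0.01
tilt units [ 0.02 -0.02  0.  ]
```

Request:
carry_out:
  moves:
    - [[0, 0, 0, 0.1, 0, 0, -1], [0, 0, 0, 0.08, 0, 0, -1], [0, 0, 0, 0.03, 0, 0, -1], [0, 0, 0, 0, 0, 0, -1], [0, 0, 0, 0, 0, 0, -1]]

```text
time: 33.27
tool_pos: [0.5329, -0.1455, 0.1412]
tool_rot: [-0.002, 0.749, -0.662, -0.004]
contact_force: [-8.2, 11.9, 7.9]
gripper_width: 0.113
```

```bash
python3 -c "
from h import *
go(.556-.1207*.188,-.3345+.9927*.188,.1413,-83.07)"
```

```text
t 33.27 tcp [ 0.5329 -0.1455  0.1412] F [-8.2 11.9  7.9] w 0.113 j [-0.4  -0.04  1.86  0.01  1.33  1.04]
yaw -82.94 shift units xyz [ 0.06 -0.   -0.  ]
turn z units: exact 0.03 mod180 0.03
tilt units [ 0.04  0.1  -0.  ]
```

Request:
carry_out:
  moves:
    - [[0, 0, 0, 0.03, 0, 0, -1], [0, 0, 0, 0, 0, 0, -0.5], [0, 0, 0, 0, 0, 0, -0.5], [0, 0, 0, -0.05, 0, 0, -0.5], [0, 0, 0, -0.03, 0, -0.3, -0.5], [0, 0, 0, 0, 0, -0.7, -0.5], [0, 0, 0, 0, 0, -0.9, -0.5], [0, 0, 0, 0, 0, -0.9, -0.5]]

```text
time: 33.93
tool_pos: [0.5336, -0.1472, 0.2547]
tool_rot: [0.0, 0.749, -0.663, -0.0]
contact_force: [0.6, -0.5, 0.1]
gripper_width: 0.252
```

Request:
carry_out:
  moves:
    - [[0, 0, 0, 0, 0, -0.8, 0.2], [0, 0, 0, 0, 0, -0.4, 0.2], [0, 0, 0, 0, 0, 0, 0.2]]

```text
time: 34.18
tool_pos: [0.5362, -0.1483, 0.3089]
tool_rot: [-0.002, 0.749, -0.663, 0.006]
contact_force: [0.2, 0.5, 0.9]
gripper_width: 0.599
```

```bash
python3 -c "
from h import *
go(.5563,-.3342,.31,-128.07);snap('wrist','w27');snap('top','t27')
d=np.load('/tmp/w27.npz');P=cloud(d)
c=np.array([.556,-.3345]);u=np.array([np.cos(np.radians(96.93)),np.sin(np.radians(96.93))]);w=np.array([u[1],-u[0]])
q=(P[...,:2]-c);A=q@u;B=q@w;z=P[...,2];m=(z>.135)&(z<.17)&(A>.17)&(A<.22)&(abs(B)<.05)
print('bar A',np.percentile(A[m],[2,50,98]),np.median(z[m]))
"
```

```text
t 34.18 tcp [ 0.5362 -0.1483  0.3089] F [0.2 0.5 0.9] w 0.599 j [-0.4  -0.15  1.68 -0.    1.6   1.04]
yaw -83.0 shift units xyz [4.67 0.07 0.  ]
turn z units: exact 9.01 mod180 9.01
tilt units [-0.12 -0.07  0.  ]
bar A [0.18366747 0.18917914 0.19495621] 0.15515904559004953
```

View pics/w27.png

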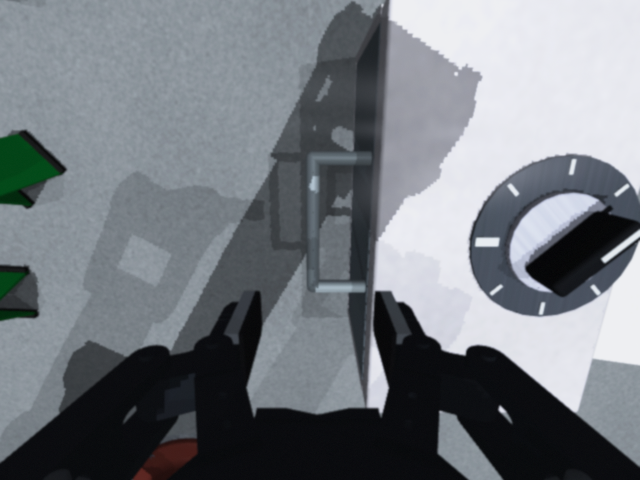

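View pics/t27.png

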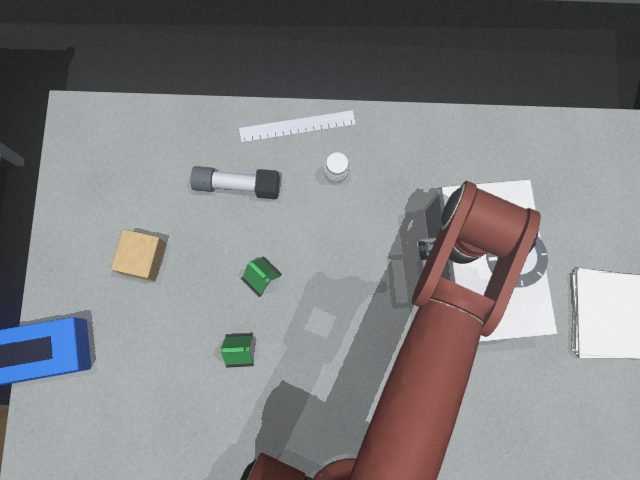

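Request:
carry_out:
  moves:
    - [[0, 0, 0, 0.9, 0, 0, 0.2], [0, 0, 0, 0.95, 0.02, 0, 0.2], [0, 0, 0, 0.95, 0.02, 0, 0.2], [0, 0, 0, 0.95, 0.02, 0, 0.2], [0, 0, 0, 0.95, 0, 0, 0.2], [0, 0, 0.9, 0, 0, 0, 0.2], [0, 0, 0.9, 0, 0, 0, 0.2], [0, 0, 0.9, 0, 0, 0, 0.2]]

```text
time: 34.95
tool_pos: [0.5535, -0.3346, 0.2978]
tool_rot: [-0.0, -0.664, 0.748, 0.002]
contact_force: [0.4, 0.3, -0.6]
gripper_width: 0.599
```

Request:
carry_out:
  moves:
    - [[0, 0, 0.9, 0, 0, 0, 0.2], [0, 0, 0.9, 0, 0, 0, 0.2], [0, 0, 0.9, 0, 0, 0, 0.2], [0, 0, 0.9, 0, 0, 0, 0.2], [0, 0, 0.9, 0, 0, 0, 0.2], [0, 0, 0.9, 0, 0, 0, 0.2], [0, 0, 0.9, 0, 0, 0, 0.2], [0, 0, 0, 0, 0, 0, 0.2]]

```text
time: 35.62
tool_pos: [0.5537, -0.3336, 0.2985]
tool_rot: [-0.001, -0.438, 0.899, 0.002]
contact_force: [-0.6, -1.0, -0.6]
gripper_width: 0.601
```

```bash
python3 - <<'E'
from h import *
snap('top','t28');snap('wrist','w28')
go(.5560,-.3342,.216,-128.07)
c=np.array([.556,-.3345]);u=np.array([np.cos(np.radians(96.93)),np.sin(np.radians(96.93))]);w=np.array([u[1],-u[0]])
for fn in ['top0','t1','t28']:
    d=np.load('/tmp/%s.npz'%fn);P=cloud(d)
    q=(P[...,:2]-c);A=q@u;B=q@w;z=P[...,2];m=(z>.14)&(z<.17)&(A>.175)&(A<.22)&(abs(B)<.05)
    print(fn,m.sum(),'bar A',np.percentile(A[m],[2,50,98]),A[m].mean())
ims=[cv2.resize(np.load('/tmp/%s.npz'%f)['frame'][200:330,400:480,::-1],None,fx=4,fy=4,interpolation=cv2.INTER_CUBIC) for f in ['t1','t28']]
cv2.imwrite('pics/cmp.png',np.hstack(ims))
E
```

```text
t 35.72 tcp [ 0.5539 -0.3337  0.2992] F [-0.4 -0.8 -0.6] w 0.6 j [-0.66  0.07  1.48 -0.    1.59  1.57]
yaw -127.87 shift units xyz [-0.02 -0.06  2.08]
turn z units: exact 0.04 mod180 0.04
tilt units [ 0.04 -0.    0.  ]
top0 248 bar A [0.18600513 0.19279501 0.19756174] 0.19243138287558836
t1 249 bar A [0.18622834 0.1927183  0.19779101] 0.19244813100457112
t28 249 bar A [0.1861845  0.19279095 0.19760552] 0.1924542750343515
```

View pics/cmp.png

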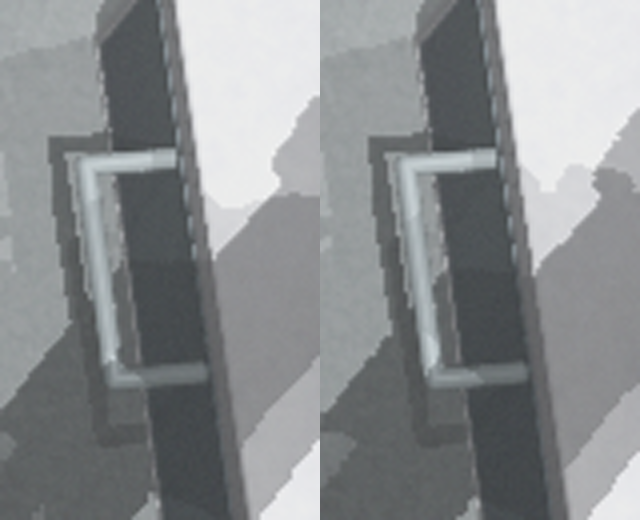

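View pics/w28.png

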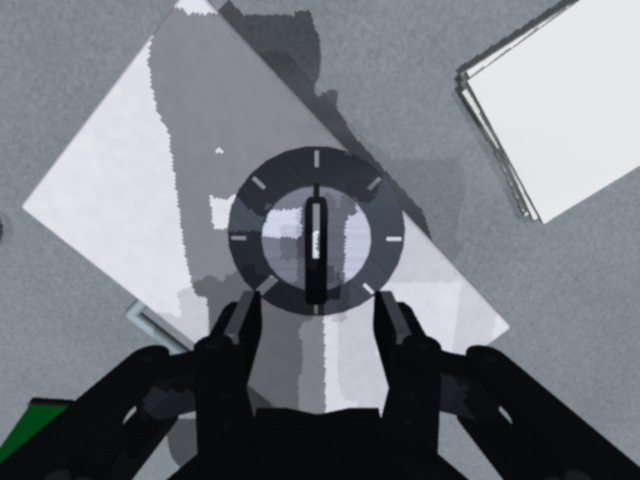

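Request:
carry_out:
  moves:
    - [[0, 0, 0, -0.02, -0.06, 0.7, 0.2], [0, 0, 0, 0, 0, 0.7, 0], [0, 0, 0, 0, 0, 0.5, 0], [0, 0, 0, 0, 0, 0.22, 0], [0, 0, 0, 0, 0, 0, 0], [0, 0, 0, 0, 0, 0, 0]]

```text
time: 36.22
tool_pos: [0.5568, -0.3349, 0.2164]
tool_rot: [-0.0, -0.439, 0.899, 0.0]
contact_force: [0.8, 0.3, 0.7]
gripper_width: 0.5
```

Request:
carry_out:
  moves:
    - [[0, 0, 0, 0, 0, 0, -1], [0, 0, 0, 0, 0, 0, -1], [0, 0, 0, 0, 0, 0, -1], [0, 0, 0, 0, 0, 0, -1], [0, 0, 0, 0, 0, 0, -1], [0, 0, 0, 0, 0, 0, -1]]

```text
time: 36.72
tool_pos: [0.5577, -0.3355, 0.219]
tool_rot: [0.001, -0.439, 0.899, -0.002]
contact_force: [0.1, 1.3, 5.5]
gripper_width: 0.153
```

```bash
python3 -c "
from h import *
go(.5560,-.3342,.216,6.93);snap('wrist','w29')"
```

```text
t 36.72 tcp [ 0.5577 -0.3355  0.219 ] F [0.1 1.3 5.5] w 0.153 j [-0.66  0.12  1.56  0.    1.46  1.58]
yaw -127.98 shift units xyz [0.   0.05 0.08]
turn z units: exact -26.98 mod180 9.02
tilt units [-0.04  0.    0.  ]
```

View pics/w29.png

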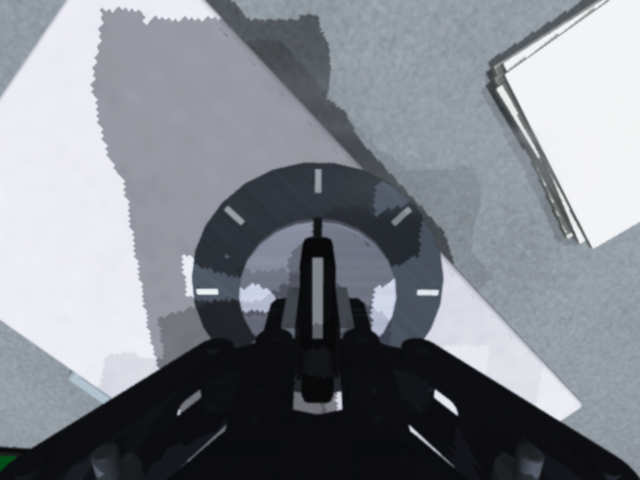

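Request:
carry_out:
  moves:
    - [[0, 0, 0, 0, 0.05, 0, -1], [0, 0, -0.9, 0, 0, 0, -1], [0, 0, -0.9, 0, 0, 0, -1], [0, 0, -0.9, 0, 0, 0, -1], [0, 0, -0.9, 0, 0, 0, -1], [0, 0, -0.9, 0, 0, 0, -1], [0, 0, -0.9, 0, 0, 0, -1], [0, 0, -0.9, 0, 0, 0, -1]]

```text
time: 37.43
tool_pos: [0.5581, -0.3343, 0.219]
tool_rot: [0.002, -0.668, 0.745, -0.004]
contact_force: [7.3, -0.5, 3.3]
gripper_width: 0.152
```

Request:
carry_out:
  moves:
    - [[0, 0, -0.9, 0, 0, 0, -1], [0, 0, -0.9, 0, 0, 0, -1], [0, 0, -0.9, 0, 0, 0, -1], [0, 0, -0.9, 0, 0, 0, -1], [0, 0, -0.9, 0, 0, 0, -1], [0, 0, -0.9, 0, 0, 0, -1], [0, 0, -0.9, 0, 0, 0, -1], [0, 0, -0.9, 0, 0, 0, -1]]

```text
time: 38.1
tool_pos: [0.5578, -0.3329, 0.219]
tool_rot: [-0.002, 0.865, -0.502, 0.003]
contact_force: [5.5, 3.3, 5.8]
gripper_width: 0.157
```

Request:
carry_out:
  moves:
    - [[0, 0, -0.9, 0, 0, 0, -1], [0, 0, -0.9, 0, 0, 0, -1], [0, 0, -0.9, 0, 0, 0, -1], [0, 0, -0.9, 0, 0, 0, -1], [0, 0, -0.9, 0, 0, 0, -1], [0, 0, -0.9, 0, 0, 0, -1], [0, 0, -0.9, 0, 0, 0, -1], [0, 0, -0.9, 0, 0, 0, -1]]

```text
time: 38.77
tool_pos: [0.5568, -0.3319, 0.219]
tool_rot: [-0.002, 0.978, -0.21, 0.002]
contact_force: [1.6, 6.9, 8.4]
gripper_width: 0.157
```

Request:
carry_out:
  moves:
    - [[0, 0, -0.9, 0, 0, 0, -1], [0, 0, -0.9, 0, 0, 0, -1], [0, 0, -0.9, 0, 0, 0, -1], [0, 0, -0.9, 0, 0, 0, -1], [0, 0, -0.9, 0, 0, 0, -1], [0, 0, -0.9, 0, 0, 0, -1], [0, 0, 0, 0, 0, 0, -1], [0, 0, 0, 0, 0, 0, -1]]

```text
time: 39.43
tool_pos: [0.5557, -0.3317, 0.219]
tool_rot: [-0.002, 1.0, 0.023, 0.0]
contact_force: [-2.5, 7.9, 10.4]
gripper_width: 0.153
```

```bash
python3 -c "
from h import *
go(.5560,-.3342,.216,6.93);snap('wrist','w30')"
```

```text
t 39.43 tcp [ 0.5557 -0.3317  0.219 ] F [-2.5  7.9 10.4] w 0.153 j [-0.65  0.11  1.57  0.    1.46 -0.7 ]
yaw 2.6 shift units xyz [0.   0.06 0.07]
turn z units: exact -0.87 mod180 -0.87
tilt units [-0.04 -0.01  0.  ]
```

View pics/w30.png

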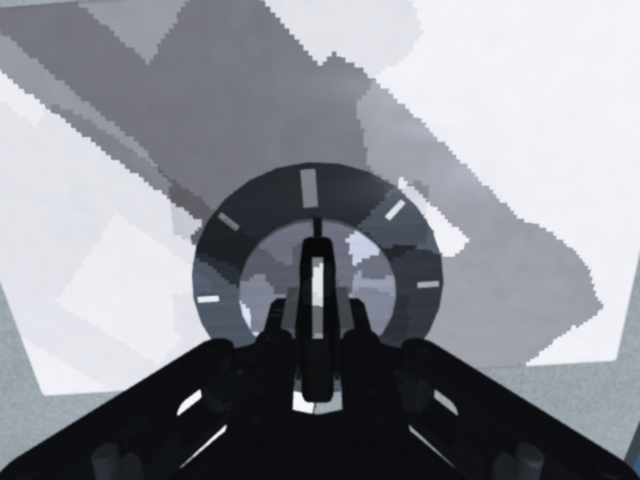

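Request:
carry_out:
  moves:
    - [[0, 0, -0.5, 0, 0, 0, -1], [0, 0, -0.38, 0, 0, 0, -1], [0, 0, 0, 0, 0, 0, -1], [0, 0, 0, 0, 0, 0, -1], [0, 0, 0, 0, 0, 0, -1]]

```text
time: 39.9
tool_pos: [0.5556, -0.3317, 0.219]
tool_rot: [-0.002, 0.998, 0.061, 0.0]
contact_force: [-2.9, 8.1, 9.4]
gripper_width: 0.15
```

```bash
python3 -c "
from h import *
go(.5560,-.3342,.216,6.93);snap('wrist','w31')"
```

```text
t 39.9 tcp [ 0.5556 -0.3317  0.219 ] F [-2.9  8.1  9.4] w 0.15 j [-0.65  0.11  1.57  0.    1.46 -0.78]
yaw 6.99 shift units xyz [0.   0.06 0.07]
turn z units: exact 0.01 mod180 0.01
tilt units [-0.04 -0.01  0.  ]
```

View pics/w31.png

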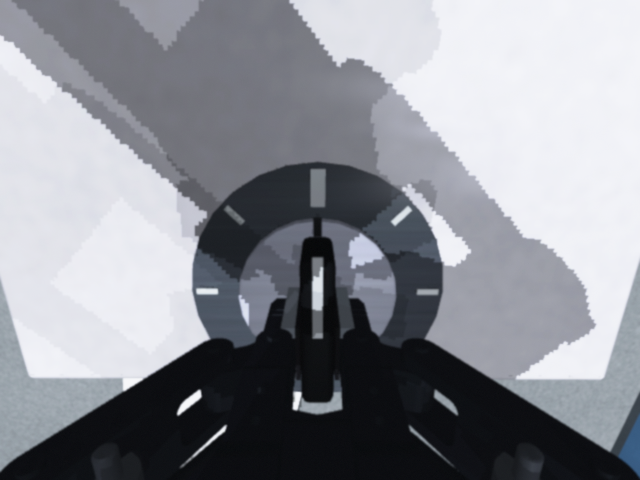

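On the zero mark (both at u≈318). Release and lift, then final check.

Request:
carry_out:
  moves:
    - [[0, 0, 0, 0, 0, 0, 0.2], [0, 0, 0, 0, 0, 0, 0.2], [0, 0, 0, 0, 0, 0, 0.2], [0, 0, 0, 0, 0, 0, 0.2], [0, 0, 0, 0, 0, -0.4, 0.2], [0, 0, 0, 0, 0, -0.9, 0.2], [0, 0, 0, 0, 0, -0.9, 0.2], [0, 0, 0, 0, 0, -0.9, 0.2]]

```text
time: 40.62
tool_pos: [0.5548, -0.3335, 0.3407]
tool_rot: [-0.001, 0.998, 0.06, -0.001]
contact_force: [0.9, -1.3, 0.3]
gripper_width: 0.604
```

Request:
carry_out:
  moves:
    - [[0, 0, 0, 0, 0, -0.5, 0.2], [0, 0, 0, 0, 0, 0, 0.2], [0, 0, 0, 0, 0, 0, 0.2], [0, 0, 0, 0, 0, 0, 0.2]]

```text
time: 40.95
tool_pos: [0.5549, -0.3336, 0.3588]
tool_rot: [-0.001, 0.998, 0.06, -0.001]
contact_force: [-0.9, 0.2, 0.3]
gripper_width: 0.595
```

```bash
python3 - <<'E'
from h import *
snap('top','t32');snap('wrist','w32');snap('scene','s32')
go(.5560,-.3342,.216,6.93)
c=np.array([.556,-.3345]);u=np.array([np.cos(np.radians(96.93)),np.sin(np.radians(96.93))]);w=np.array([u[1],-u[0]])
d=np.load('/tmp/t32.npz');P=cloud(d)
q=(P[...,:2]-c);A=q@u;B=q@w;z=P[...,2];m=(z>.14)&(z<.17)&(A>.175)&(A<.22)&(abs(B)<.05)
print(m.sum(),'bar A',A[m].mean())
d=np.load('/tmp/w32.npz');P=cloud(d);m=(P[...,2]>.236)&(P[...,2]<.26)&(np.hypot(P[...,0]-.556,P[...,1]+.334)<.045)
X=P[m][:,:2];v=np.linalg.svd(X-X.mean(0),full_matrices=False)[2][0];print('bar angle',np.degrees(np.arctan2(v[1],v[0]))%180,'want 96.93')
E
```

```text
t 41.1 tcp [ 0.5547 -0.3333  0.3577] F [ 0.5  0.3 -0. ] w 0.606 j [-0.66  0.06  1.39 -0.    1.69 -0.78]
yaw 6.91 shift units xyz [0.04 0.04 3.54]
turn z units: exact -0.0 mod180 -0.0
tilt units [-0.03  0.04  0.  ]
251 bar A 0.1924741487221473
bar angle 96.54330361666784 want 96.93
```

View pics/w32.png

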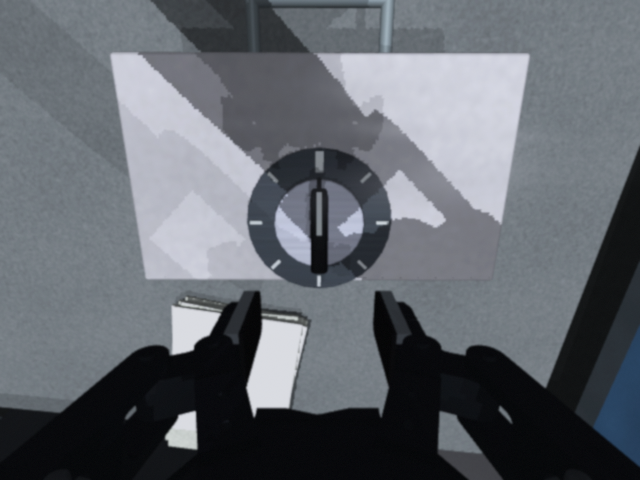

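View pics/s32.png

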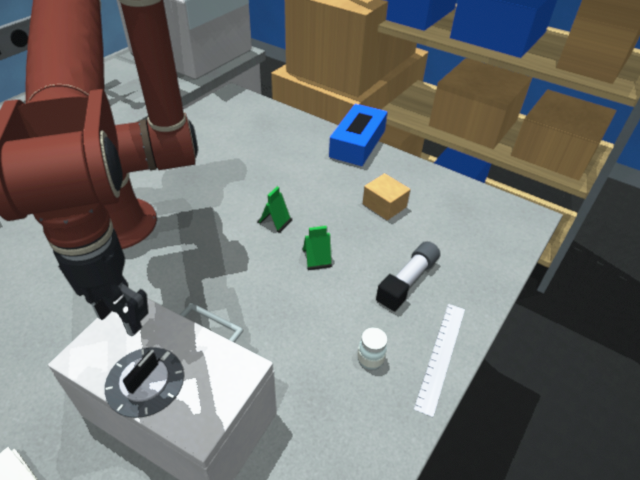

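View pics/t32.png

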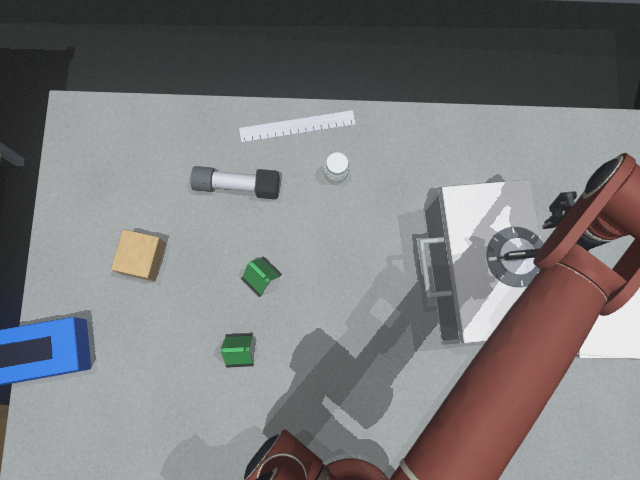

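All good: the pointer is on the zero mark, the drawer is shut, the bystanders and green look-alikes have not moved, and the gripper is clear.

```bash
python3 -c "
from h import *
print(ticket.job_done())"
```

```text
the job is handed in; nothing more can be done
None
```

I put both white markers away in the kit store, locked it and handed the job in at about 41 s. Only two of the four white markers were on the bench.

- **Dial and drawer:** I turned the dial right to mark 4, left to mark 2 and right to mark 3. I then pulled the drawer out to its stop, hung both markers astride the bar about 70 mm either side of its middle, and pushed the drawer home. Last I turned the dial left to zero.
- **Last checks:**
  - The pointer read within 0.5° of the zero mark.
  - The handle was back at its starting position to within 0.1 mm in the top view.
  - The lamp, jar, swab box and both green look-alikes looked unmoved.
  - The gripper was clear of everything.
- **Not checked:** I saw the markers hanging with the drawer fully out, and saw it part-way in without looking inside. They could not be seen once it was shut.
- **One contact:** On first reaching for the handle, a gripper knuckle touched the store's top front edge. I read about 46 N in all at the wrist (33 N up, 30 N outward). The knuckle and a finger grip on the handle shared that load, so I can't rule out the knuckle briefly passing the 40 N limit. I eased off by pulling the drawer, and nothing visibly shifted.
- **Slight drag:** The first marker slid about 4 mm on the bench as the fingers closed on it, before it was lifted.

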